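# Load the mould dryer, switch on its loaded bays and set the timer by clicks

## Robot

A 6-joint arm with a two-finger parallel gripper is mounted at the origin on the work surface. World frame = base frame: x ahead of the robot, y to its left, z up, the work surface at z = 0. Lengths are in m, angles in rad, forces in N, time in s.
With the tool pointing down it reaches from about 0.275 to 0.75 m from the base axis. Payload 10.2 kg.
Tool frame: the origin (TCP) lies between the finger pads; the fingertips stand arm.nose_length ahead of it and the grasp point (between the pads) lies 5 mm behind it (arm.nose_length is the distance from the TCP to the fingertips, in m); z points along the fingers, y is the direction in which the jaws open and shut (so a half turn about z gives the same grasp; the last joint's range is limited). The gripper opens to 88 mm and grips with 3 to 60 N. Pads are 18 mm wide; open, the fingers measure 123 mm over their backs; the gripper's body (75 mm by 187 mm) begins 45 mm behind the grasp point.
Start: joints at [-1.414, 0.313, 1.498, -0, 1.331, -0.223], TCP at [0.195, -0.488, 0.253] pointing down, gripper open.
Joint ranges: [-2.94, 2.94], [-0.97, 2.17], [0.19, 2.56], [-1.23, 4.37], [0.02, 3.11], [-2.88, 2.88]. Speed limits (rad/s): [2.39, 2.39, 3.01, 3.14, 3.14, 3.14].

## Interface

Orientations are given as a unit quaternion [w, x, y, z].
In Python, from workcell import telemetry, optics, workorder, arm gives the robot as it stands.
- The arm moves only by the tool send_rows, never from a script. Its arguments are lists of equal length, an entry for each row: "jaw": the closure, from 0 (fully open) to 1 (shut); "offset": the shift along the tool's x, y, z in units of 60 mm (1.0 is 60 mm), a list of three; "turn": the turn, a rotation vector about the tool's x, y, z in units of 6 degrees (1.0 is 6 degrees), a list of three. A call has 1 to 20 rows; each row shifts and turns the pose as measured when the row begins, along the tool's axes as they then stand; what a row does not reach is not made up. A row lasts 1/8 s, in which the tool goes at most 62.5 mm and 10.7 degrees, less where a joint would pass 70% of its speed; a pose out of reach is approached as far as the arm can. A call is refused whole if a number of a shift passes 1 or a number of a turn 1, either way. A call with a gripper value outside its range is refused whole. The fingers move at their own pace and stop on an object; "newtons" is the grip in N (left out, the last holds). Time passes only in rows, so rows that do not move let the fingers close. It gives the time, the measured TCP pose, the force and the opening at its end, in the units of the state.
- telemetry.sense(): the state, without advancing time (a new reading comes with each control period).
- optics.grab_frame(name): name is "scene" or "top" or "wrist"; returns (picture, depth): 480x640x3 uint8, blue, green, red; 480x640 float32, m along the optical axis (not along the pixel's ray), 0 where there is no reading.
- optics.camera_model(name): a dict with "fx", "fy", "cx", "cy" (pixels), "R" (3x3) and "t" (3): a world point X has camera coordinates R X + t; the wrist camera has in their place "mount" (4x4, takes a point from camera to tool coordinates, whose origin is the TCP and whose axes are the flange's). Camera axes: x right, y down, z forward; pixel columns grow to the right and rows downward; lengths in m; the calibration is good to about 2 mm. A picture is of the moment at which its call begins: read the wrist's pose just before it. camera_model takes no time and is no camera call.
- workorder.close_job(): hands the job in, once; it reports no verdict.
The state is a dict: "time_s": time; "joints": joint angles; "qvel": joint speeds; "joint_torque": joint torques, N m; "tool_pos": TCP position; "orientation": TCP orientation; "wrist_force": force on the tool from outside, world axes, zero at the start; "torque": the same for the moment, N m; "finger_gap": opening from 0.0 (shut) to 1.0 (fully open).
Only numpy, scipy, OpenCV 4.12 (cv2) and the standard library are available. Lean on these libraries where they do the work, as an engineer would, in place of code of your own. Each camera call takes 0.05 s, during which the arm holds its last target. There are 200 camera calls.

## Task

Set every plaster mould squarely on a slotted grille of the dryer, one to a bay and hollow up, putting them down rather than dropping them. See that exactly the bays that hold a mould are switched on (switches run in the same order as the bays, leaning away from you is on) and every other switch is off. Only when all that is right, set the timer dial clockwise to two clicks past its stop for each mould loaded, and leave the other things on the table alone.

Things in the scene. Friction and masses are not known exactly. Their poses are not given: they have to be found in the camera images.
- mould1_c (a point): one of three or four identical plaster half moulds (up to four names; the absent ones read None): an off-white block 58 mm (its x) by 84 mm (its y) by 50 mm high, 0.2 to 0.4 kg, with a round hollow 38 mm wide between two small key holes in its top face; starts on the table hollow up. Point: the centre of the block, 25 mm above its underside; z up. Grip it across the 58 mm
- mould2_c (a point): one of three or four identical plaster half moulds (up to four names; the absent ones read None): an off-white block 58 mm (its x) by 84 mm (its y) by 50 mm high, 0.2 to 0.4 kg, with a round hollow 38 mm wide between two small key holes in its top face; starts on the table hollow up. Point: the centre of the block, 25 mm above its underside; z up. Grip it across the 58 mm
- mould3_c (a point): one of three or four identical plaster half moulds (up to four names; the absent ones read None): an off-white block 58 mm (its x) by 84 mm (its y) by 50 mm high, 0.2 to 0.4 kg, with a round hollow 38 mm wide between two small key holes in its top face; starts on the table hollow up. Point: the centre of the block, 25 mm above its underside; z up. Grip it across the 58 mm
- mould4_c (a point): one of three or four identical plaster half moulds (up to four names; the absent ones read None): an off-white block 58 mm (its x) by 84 mm (its y) by 50 mm high, 0.2 to 0.4 kg, with a round hollow 38 mm wide between two small key holes in its top face; starts on the table hollow up. Point: the centre of the block, 25 mm above its underside; z up. Grip it across the 58 mm
- bay1 (a point): bay 1 of the mould dryer's five, 100 mm apart, 1 to 5 from the left seen from the robot (1 at +y); the dryer is a low grey deck 130 mm (x) by 506 mm (y). Point: bay's centre at grille-top height, 30 mm above the table; axes are the dryer's. Ribs between bays rise 8 mm above the grille (95 mm free along y), lips at front and back 6 mm (120 mm free along x): keep fingertips above them
- bay2 (a point): bay 2 of the mould dryer's five, 100 mm apart, 1 to 5 from the left seen from the robot (1 at +y); the dryer is a low grey deck 130 mm (x) by 506 mm (y). Point: bay's centre at grille-top height, 30 mm above the table; axes are the dryer's. Ribs between bays rise 8 mm above the grille (95 mm free along y), lips at front and back 6 mm (120 mm free along x): keep fingertips above them
- bay3 (a point): bay 3 of the mould dryer's five, 100 mm apart, 1 to 5 from the left seen from the robot (1 at +y); the dryer is a low grey deck 130 mm (x) by 506 mm (y). Point: bay's centre at grille-top height, 30 mm above the table; axes are the dryer's. Ribs between bays rise 8 mm above the grille (95 mm free along y), lips at front and back 6 mm (120 mm free along x): keep fingertips above them
- bay4 (a point): bay 4 of the mould dryer's five, 100 mm apart, 1 to 5 from the left seen from the robot (1 at +y); the dryer is a low grey deck 130 mm (x) by 506 mm (y). Point: bay's centre at grille-top height, 30 mm above the table; axes are the dryer's. Ribs between bays rise 8 mm above the grille (95 mm free along y), lips at front and back 6 mm (120 mm free along x): keep fingertips above them
- bay5 (a point): bay 5 of the mould dryer's five, 100 mm apart, 1 to 5 from the left seen from the robot (1 at +y); the dryer is a low grey deck 130 mm (x) by 506 mm (y). Point: bay's centre at grille-top height, 30 mm above the table; axes are the dryer's. Ribs between bays rise 8 mm above the grille (95 mm free along y), lips at front and back 6 mm (120 mm free along x): keep fingertips above them
- blank_top (a point): the closed cover that blanks off one of the five bays (which one varies): a plain grey rounded lid 100 x 92 mm, 30 mm higher than the grilles, screwed down; point: centre of its top. The other four bays have flat slotted steel grilles 100 x 92 mm
- sw1 (a joint): toggle switch 1, which serves bay 1: 0 = off, leaning towards the robot (the box's -x); 0.9 rad = on, leaning away (+x). It snaps over its centre (0.45 rad) when pushed well past it, about 2 N at the ball. At the start switch 2 is on and the others are off
- sw2 (a joint): toggle switch 2, which serves bay 2: 0 = off, leaning towards the robot (the box's -x); 0.9 rad = on, leaning away (+x). It snaps over its centre (0.45 rad) when pushed well past it, about 2 N at the ball. At the start switch 2 is on and the others are off
- sw3 (a joint): toggle switch 3, which serves bay 3: 0 = off, leaning towards the robot (the box's -x); 0.9 rad = on, leaning away (+x). It snaps over its centre (0.45 rad) when pushed well past it, about 2 N at the ball. At the start switch 2 is on and the others are off
- sw4 (a joint): toggle switch 4, which serves bay 4: 0 = off, leaning towards the robot (the box's -x); 0.9 rad = on, leaning away (+x). It snaps over its centre (0.45 rad) when pushed well past it, about 2 N at the ball. At the start switch 2 is on and the others are off
- sw5 (a joint): toggle switch 5, which serves bay 5: 0 = off, leaning towards the robot (the box's -x); 0.9 rad = on, leaning away (+x). It snaps over its centre (0.45 rad) when pushed well past it, about 2 N at the ball. At the start switch 2 is on and the others are off
- panel: the white control box, 120 mm (x) by 360 mm (y) by 60 mm high; origin at the centre of its underside. In its frame the five toggles pivot about y-axes at x 0, z 60 mm (its top face) and y +30, -12, -54, -96, -138 mm (switch 1 to 5); each is a thin steel lever with a 16 mm black ball, 55 mm from pivot to ball centre, leaning 0.45 rad from upright to -x when off and to +x when on, so the ball stands 50 mm above the box and moves 48 mm. The dial's axis is at x 0, y +125 mm
- dial (a joint): angle of the timer dial, rad, growing as it turns clockwise seen from above: 0 = its stop (pointer towards the robot, box's -x), one click every 0.5236 rad (30 degrees), ten clicks in all; a spring detent (about 0.1 N m to get over) pulls it into the nearest click when let go. It starts on click 0, 1 or 2
- dial_grip (a point): timer dial on the white control box (120 x 360 x 60 mm), at its left (+y) end, 95 mm from the nearest toggle: a black disc of 72 mm with a grip bar 66 mm long, 16 mm thick and 34 mm high across it; white line on the pointer half, tick marks around. Point: on the dial's vertical axis, 14 mm below the top of the bar and 20 mm above the disc; its x runs along the bar (the pointer is the -x half), its y across it; turns with the dial
- mug: bystander: white mug, 72 mm wide, 75 mm high, handle at its y; origin at the centre of its underside
- vase: bystander: small clay-red vase, 72 mm wide, 90 mm high; origin at the centre of its underside
- bowl: bystander: white bowl, 100 mm wide, 55 mm high; origin at the centre of its underside
- jar: bystander: white lidded jar, 80 mm wide, 100 mm high; origin at the centre of its underside
- bat: bystander: plywood disc, 140 mm wide, 14 mm thick; origin at the centre of its underside
- glaze: bystander: grey lidded jar, 64 mm wide, 110 mm high; origin at the centre of its underside
Things that resemble listed ones, but are neither listed nor needed, are in the scene too. What is shaped like the part that bears mould3_c but turquoise is not meant. Leave any purple look-alike of the part that bears mould2_c alone.

How it is judged:
By the outcome, as a careful person would: the job done as asked, in the order asked, and still so for the second after the job is handed in, with the robot touching nothing.
Of mould1, mould2, mould3, mould4 only 3 to 4 are there at a start; the rules pass over those that are not, and their reading is None.
At some moment in a run one of mould1, mould2, mould3, mould4 may be knocked a few centimetres aside while the robot is not near it.
It also fails if it takes over 210 s, if anything falls off the work surface, if the arm or the gripper's body presses on something with over 40 N, if the wrist force passes 120 N, or if a joint passes its speed limit or range.

## Working session

There is one attempt and no reset: what is moved stays moved. The work goes in short steps, Python scripts to look and compute and a tool call to move; the robot and the scene stay as the last step left them, time stands still between calls to the robot, and variables do not carry over. Pictures are saved under pics/ and viewed, about 12 in all and at most 16, crops included, and the job is handed in when it is done.

Besides the shell and the picture viewer there is one more tool, called after "Call:" as name(argument=value, ...) on one line, values as JSON. send_rows: Moves the arm, as the interface text tells. Its arguments: {"type":"object","properties":{"jaw":{"type":"array","items":{"type":"number"}},"offset":{"type":"array","items":{"type":"array","items":{"type":"number"}}},"turn":{"type":"array","items":{"type":"array","items":{"type":"number"}}},"newtons":{"type":"number"}},"required":["jaw","offset","turn"]}

```bash
ls; mkdir -p pics
cat > h.py <<'E'
import numpy as np, cv2
from workcell import telemetry, optics, workorder, arm
from scipy.spatial.transform import Rotation as Rn
def grab(n,f=None):
    s=telemetry.sense(); p,d=optics.grab_frame(n); m=optics.camera_model(n)
    if "mount" in m:
        q=s["orientation"]; T=np.eye(4); T[:3,:3]=Rn.from_quat([q[1],q[2],q[3],q[0]]).as_matrix(); T[:3,3]=s["tool_pos"]
        C=T@np.array(m["mount"])
    else:
        R=np.array(m["R"]); C=np.eye(4); C[:3,:3]=R.T; C[:3,3]=-R.T@np.array(m["t"])
    if f: cv2.imwrite("pics/"+f,p)
    return p,d,m,C
def cloud(d,m,C):
    v,u=np.mgrid[:480,:640]
    P=np.stack([(u-m["cx"])/m["fx"]*d,(v-m["cy"])/m["fy"]*d,d],-1)@C[:3,:3].T+C[:3,3]
    P[d==0]=np.nan
    return P
def plane(u,v,z,m,C):
    r=C[:3,:3]@np.array([(u-m["cx"])/m["fx"],(v-m["cy"])/m["fy"],1]); return C[:3,3]+r*(z-C[2,3])/r[2]
def proj(X,m,C):
    c=C[:3,:3].T@(np.array(X)-C[:3,3]); return m["fx"]*c[0]/c[2]+m["cx"],m["fy"]*c[1]/c[2]+m["cy"]
E
python3 - <<'E'
from h import *
print(telemetry.sense(), arm.nose_length)
for n in("top","scene"):
    p,d,m,C=grab(n,n+"0.png"); print(n,m["fx"],C[:3,3]); np.savez(n+"0.npz",p=p,d=d)
E
```

```text
pics
{'time_s': 0.0, 'joints': array([-1.41441809e+00,  3.13451202e-01,  1.49840505e+00,  4.18826343e-05,
        1.33101246e+00, -2.23439633e-01]), 'qvel': array([ 0.00011845,  0.00188459,  0.00011325,  0.00100482, -0.00025264,
       -0.00096643]), 'joint_torque': array([-5.83605506e-04, -4.02216196e+01, -2.52265084e+01,  6.93810428e-02,
        3.52774572e-02, -9.88721263e-05]), 'tool_pos': array([ 0.19458788, -0.48737101,  0.25217251]), 'orientation': array([-6.36986362e-04,  9.82022171e-01,  1.88764534e-01,  4.17170387e-05]), 'wrist_force': array([-0.44007347, -0.06955908,  0.51477522]), 'torque': array([0.0033775 , 0.00411342, 0.0192113 ]), 'finger_gap': 1.0014689802108612} 0.014
top 565.4672578371396 [ 0.44130681 -0.0150751   1.55710773]
scene 488.0465431435414 [ 1.3965198  -0.11782366  1.09661935]
```

View pics/top0.png

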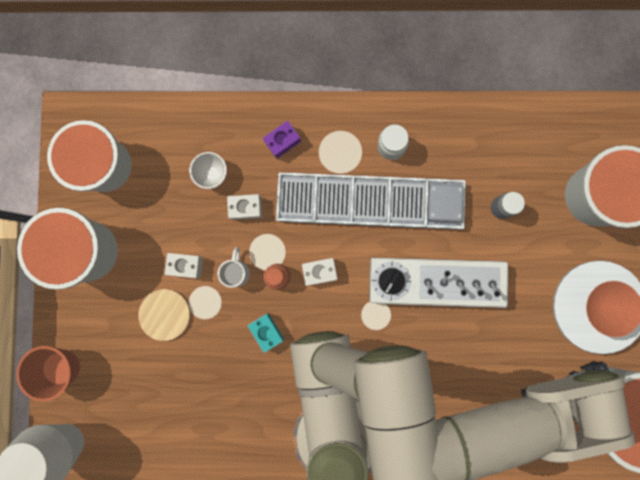

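View pics/scene0.png

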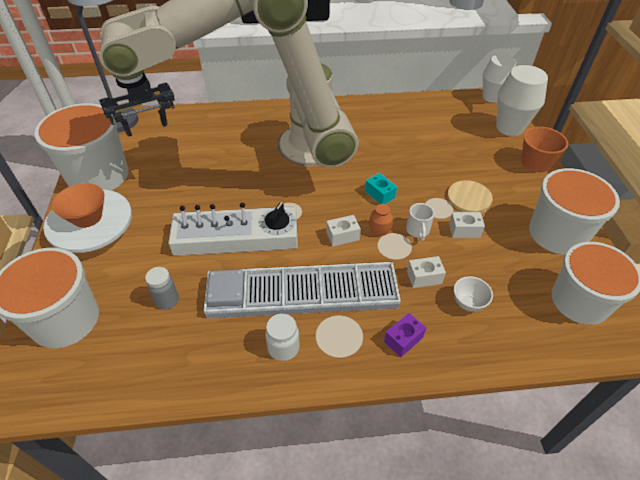

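Top view: moulds at (243,207), (183,266) and (320,272). The dryer runs from (277,200) to (465,205) with its blank cover at (446,203), which is bay 5. The panel is at (440,283) with the dial at (391,281). The scene view agrees; switch 2 is the one leaning the other way. I'll look for a 4th mould once the arm has moved.

Run:
```python
from h import *
f=np.load("top0.npz");m=optics.camera_model("top");R=np.array(m["R"]);C=np.eye(4);C[:3,:3]=R.T;C[:3,3]=-R.T@np.array(m["t"])
p=f["p"];P=cloud(f["d"],m,C);z=P[...,2]
print("table z",np.nanmedian(z[330:400,90:130]))
hsv=cv2.cvtColor(p,cv2.COLOR_BGR2HSV)
def comp(mask,lo,zz,tag):
    cs,_=cv2.findContours(mask.astype(np.uint8)*255,cv2.RETR_EXTERNAL,cv2.CHAIN_APPROX_NONE)
    for c in cs:
        if cv2.contourArea(c)<lo: continue
        w=np.array([plane(u,v,zz,m,C)[:2] for u,v in c[:,0]],np.float32)
        r=cv2.minAreaRect(w*1000); b=cv2.boxPoints(r)
        e=b[1]-b[0],b[2]-b[1]; L=max(e,key=np.linalg.norm); a=np.degrees(np.arctan2(L[1],L[0]))
        x,y,ww,hh=cv2.boundingRect(c)
        print(tag,(x+ww//2,y+hh//2),"ctr",np.round(r[0],1),"size",np.round(sorted(r[1]),0),"long ang",round(float(a),1),"z",np.nanmedian(z[y:y+hh,x:x+ww]).round(3))
comp((z>.04)&(z<.058)&(hsv[...,1]<70)&(hsv[...,2]>120),150,.05,"m")
comp((z>.02)&(z<.075)&(np.mgrid[:480,:640][0]<235)&(np.mgrid[:480,:640][1]>260),1500,.036,"dryer")
comp((z>.05)&(z<.07)&(np.mgrid[:480,:640][1]>350)&(np.mgrid[:480,:640][0]<330),1000,.06,"panel")
comp((z>.15),300,.2,"tall")
q=cv2.resize(p[230:330,340:540],None,fx=4,fy=4,interpolation=cv2.INTER_CUBIC);cv2.imwrite("pics/panel0.png",q)
```

```text
table z 0.0010566102268825261
m (319, 271) ctr [446.   52.3] size [58. 84.] long ang -79.0 z 0.045
m (182, 265) ctr [460.3 420.8] size [58. 86.] long ang 84.4 z 0.047
m (244, 206) ctr [620.4 257.5] size [59. 85.] long ang -86.4 z 0.048
m (208, 170) ctr [718.3 355.6] size [96. 98.] long ang -89.8 z 0.017
dryer (371, 200) ctr [638.1 -84.3] size [133. 505.] long ang 87.7 z 0.03
panel (596, 295) ctr [ 391.9 -655.1] size [157. 239.] long ang -50.9 z 0.069
panel (439, 282) ctr [ 419.8 -262.4] size [120. 358.] long ang 88.6 z 0.061
panel (446, 202) ctr [ 630.5 -282. ] size [ 93. 100.] long ang -2.3 z 0.06
tall (34, 453) ctr [  9.6 720.5] size [121. 164.] long ang -89.2 z 0.204
tall (465, 405) ctr [ 135.9 -297.2] size [344. 818.] long ang -89.2 z 0.292
tall (59, 248) ctr [497.8 679.1] size [195. 202.] long ang -89.6 z 0.171
tall (611, 186) ctr [ 654.2 -649.9] size [135. 198.] long ang -1.6 z 0.171
```

View pics/panel0.png

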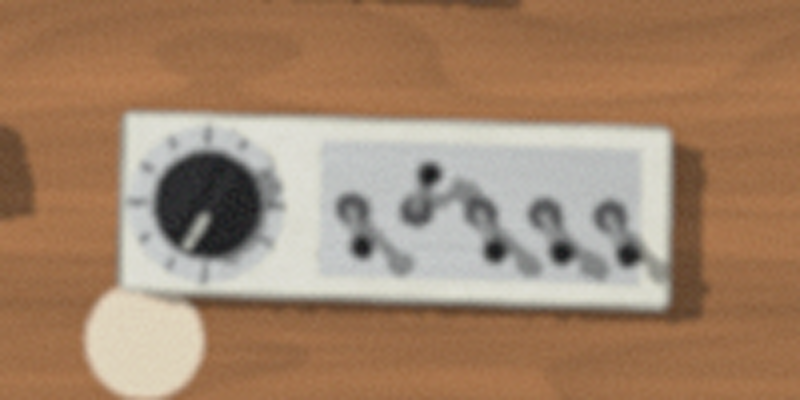

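The dial pointer is about 30° clockwise of its stop, so click 1. Switch 2 is on and the others are off. I'll turn the tool so its y lies along mould x while rising slightly.

Call:
send_rows(jaw=[0, 0, 0, 0, 0, 0, 0, 0, 0, 0, 0, 0], offset=[[0, 0, -0.1], [0, 0, -0.1], [0, 0, 0], [0, 0, 0], [0, 0, 0], [0, 0, 0], [0, 0, 0], [0, 0, 0], [0, 0, 0], [0, 0, 0], [0, 0, 0], [0, 0, 0]], turn=[[0, 0, -1], [0, 0, -1], [0, 0, -1], [0, 0, -1], [0, 0, -1], [0, 0, -1], [0, 0, -1], [0, 0, -1], [0, 0, -1], [0, 0, -1], [0, 0, -1], [0, 0, -1]], newtons=25)

```text
time_s: 1.6
tool_pos: [0.1943, -0.4857, 0.2604]
orientation: [-0.004, 0.668, 0.744, 0.003]
wrist_force: [0.1, -0.1, 0.4]
finger_gap: 0.999
```

```bash
cat >> h.py <<'E'
def go(x,y,z,phi=None):
    "print the tool-frame shift (units) still to go after the turn, for tool-x heading phi (deg)"
    s=telemetry.sense(); q=s["orientation"]; R=Rn.from_quat([q[1],q[2],q[3],q[0]])
    M=R.as_matrix(); h=np.degrees(np.arctan2(M[1,0],M[0,0])); 
    G=M
    if phi is not None:
        a=np.radians(phi); G=np.array([[np.cos(a),np.sin(a),0],[np.sin(a),-np.cos(a),0],[0,0,-1.]])
    tv=(R.inv()*Rn.from_matrix(G)).as_rotvec(degrees=True)/6
    o=G.T@(np.array([x,y,z])-s["tool_pos"])/.06
    print("t %.2f pos %s head %.1f gap %.3f F %s | turn %s | shift after turn %s n>=%.1f"%(s["time_s"],np.round(s["tool_pos"],4),h,s["finger_gap"],np.round(s["wrist_force"],1),np.round(tv,2),np.round(o,3),np.abs(o).max()))
E
python3 -c "
from h import *
go(.56,.2575,.25,93.6)"
```

```text
t 1.60 pos [ 0.1943 -0.4857  0.2604] head 96.1 gap 0.999 F [ 0.1 -0.1  0.4] | turn [-0.01 -0.1   0.42] | shift after turn [11.979  6.86   0.174] n>=12.0
```

Call:
send_rows(jaw=[0, 0, 0, 0, 0, 0, 0, 0, 0, 0, 0, 0, 0, 0, 0, 0], offset=[[0, 0, 0], [0.8, 0.46, 0], [0.8, 0.46, 0], [0.8, 0.46, 0], [0.8, 0.46, 0], [0.8, 0.46, 0], [0.8, 0.46, 0], [0.8, 0.46, 0], [0.8, 0.46, 0], [0.8, 0.46, 0], [0.8, 0.46, 0], [0.8, 0.46, 0], [0.8, 0.46, 0], [0.8, 0.46, 0], [0.8, 0.46, 0], [0.8, 0.46, 0]], turn=[[0, -0.1, 0.4], [0, 0, 0], [0, 0, 0], [0, 0, 0], [0, 0, 0], [0, 0, 0], [0, 0, 0], [0, 0, 0], [0, 0, 0], [0, 0, 0], [0, 0, 0], [0, 0, 0], [0, 0, 0], [0, 0, 0], [0, 0, 0], [0, 0, 0]])

```text
time_s: 3.6
tool_pos: [0.5698, 0.2823, 0.2583]
orientation: [-0.002, 0.686, 0.728, -0.0]
wrist_force: [0.6, -1.2, 1.2]
finger_gap: 1.002
```

```bash
cat >> h.py <<'E'
def moulds(cam,zz=.05,f=None,lo=None):
    p,d,m,C=grab(cam,f); P=cloud(d,m,C); z=P[...,2]; hsv=cv2.cvtColor(p,cv2.COLOR_BGR2HSV)
    k=((z>zz-.008)&(z<zz+.008)&(hsv[...,1]<70)&(hsv[...,2]>110)).astype(np.uint8)*255
    k=cv2.morphologyEx(k,cv2.MORPH_OPEN,np.ones((3,3)))
    cs,_=cv2.findContours(k,cv2.RETR_EXTERNAL,cv2.CHAIN_APPROX_NONE)
    for c in cs:
        w=np.array([plane(u,v,zz,m,C)[:2] for u,v in c[:,0]],np.float32)
        r=cv2.minAreaRect(w*1000); s=sorted(r[1])
        if s[0]<35 or s[1]>130: continue
        b=cv2.boxPoints(r); L=max((b[1]-b[0],b[2]-b[1]),key=np.linalg.norm); a=np.degrees(np.arctan2(L[1],L[0]))%180
        x,y,ww,hh=cv2.boundingRect(c)
        print(cam,"px",(x,y,ww,hh),"ctr",np.round(r[0],1),"size",np.round(s,0),"long ang %.1f"%a,"ztop %.3f"%np.nanmedian(P[...,2][k>0]))
E
python3 -c "
from h import *
moulds('wrist',f='w1.png');moulds('top',f='top1.png')
go(.6204,.2575,.25,93.6)"
```

```text
wrist px (345, 187, 60, 81) ctr [622.3 261.8] size [58. 85.] long ang 94.6 ztop 0.049
wrist px (435, 79, 110, 112) ctr [720.1 357.3] size [100. 100.] long ang 145.7 ztop 0.049
wrist px (172, 0, 74, 96) ctr [462.4 419.3] size [60. 75.] long ang 84.5 ztop 0.049
top px (228, 195, 32, 23) ctr [619.5 257.5] size [59. 84.] long ang 91.0 ztop 0.050
t 3.70 pos [0.5698 0.2844 0.2564] head 93.6 gap 0.998 F [-0.2 -0.3  0.4] | turn [-0.04 -0.03 -0.  ] | shift after turn [-0.501  0.814  0.106] n>=0.8
```

View pics/top1.png

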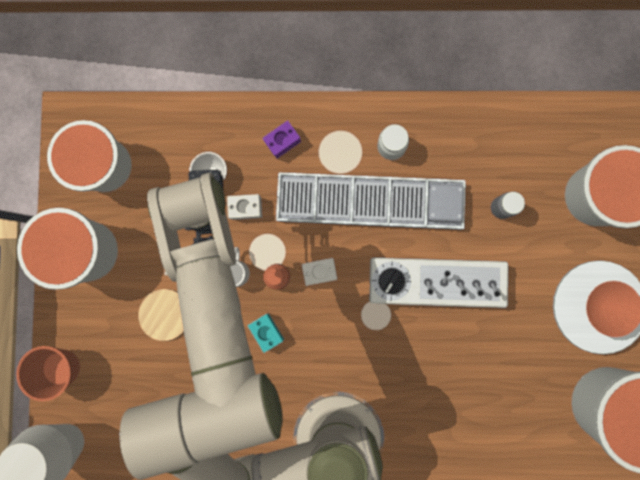

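View pics/w1.png

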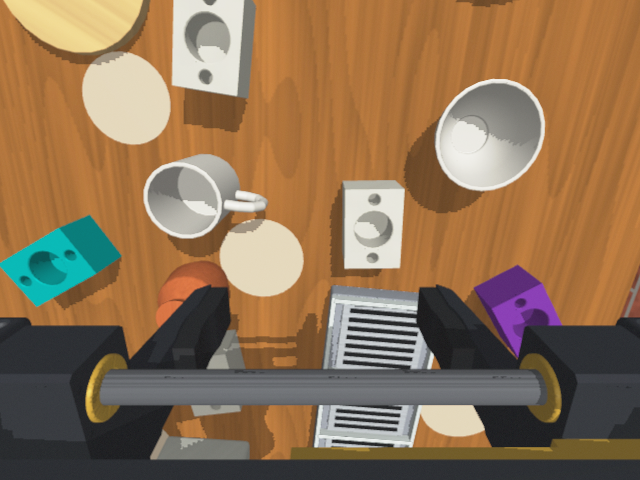

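Only three moulds are present; the area the arm had hidden is clear. B shows at (373,225) in the wrist view. Now a closer look.

Call:
send_rows(jaw=[0, 0, 0, 0, 0], offset=[[-0.8, 0.4, 0.4], [-0.8, 0.4, 0.4], [0, 0, 0.4], [0, 0, 0], [0, 0, 0]], turn=[[0, 0, 0], [0, 0, 0], [0, 0, 0], [0, 0, 0], [0, 0, 0]])

```text
time_s: 4.32
tool_pos: [0.6239, 0.1881, 0.182]
orientation: [-0.003, 0.684, 0.729, -0.001]
wrist_force: [-0.0, -0.4, 0.4]
finger_gap: 0.999
```

```bash
python3 -c "
from h import *
moulds('wrist');
go(.6212,.2595,.13,93.5)"
```

```text
wrist px (71, 311, 77, 39) ctr [445.4  81.7] size [38. 62.] long ang 10.2 ztop 0.049
wrist px (285, 70, 85, 122) ctr [622.2 260.6] size [58. 84.] long ang 94.2 ztop 0.049
wrist px (413, 0, 154, 71) ctr [721.8 329.2] size [41. 98.] long ang 3.6 ztop 0.049
t 4.38 pos [0.6239 0.1883 0.1819] head 93.7 gap 0.997 F [ 0.2  0.2 -0.2] | turn [-0.05 -0.02  0.03] | shift after turn [1.188 0.028 0.864] n>=1.2
```

Call:
send_rows(jaw=[0, 0, 0, 0, 0, 0, 0], offset=[[0.6, 0.02, 0], [0.6, 0.02, 0.4], [0, 0, 0.5], [0, 0, 0.5], [0, 0, 0.4], [0, 0, 0.2], [0, 0, 0]], turn=[[0, 0, -0.05], [0, 0, 0], [0, 0, 0], [0, 0, 0], [0, 0, 0], [0, 0, 0], [0, 0, 0]])

```text
time_s: 5.25
tool_pos: [0.6226, 0.2668, 0.068]
orientation: [0.001, 0.68, 0.733, 0.005]
wrist_force: [0.0, -0.1, 1.1]
finger_gap: 0.998
```

```bash
python3 -c "
from h import *
go(.622,.2603,.035,94.2)"
```

```text
t 5.25 pos [0.6226 0.2668 0.068 ] head 94.3 gap 0.998 F [ 0.  -0.1  1.1] | turn [ 0.08 -0.04  0.02] | shift after turn [-0.108 -0.018  0.55 ] n>=0.6
```

Call:
send_rows(jaw=[0, 0, 0, 0], offset=[[-0.1, 0, 0.2], [0, 0, 0.2], [0, 0, 0.15], [0, 0, 0]], turn=[[0.08, -0.04, 0], [0, 0, 0], [0, 0, 0], [0, 0, 0]])

```text
time_s: 5.75
tool_pos: [0.6242, 0.2605, 0.0349]
orientation: [0.001, 0.68, 0.733, 0.001]
wrist_force: [-0.1, 0.1, -0.3]
finger_gap: 1.002
```

```bash
python3 -c "
from h import *
go(.622,.2603,.035,94.2)"
```

```text
t 5.75 pos [0.6242 0.2605 0.0349] head 94.3 gap 1.002 F [-0.1  0.1 -0.3] | turn [ 0.02 -0.    0.02] | shift after turn [-0.001 -0.036 -0.001] n>=0.0
```

Close, then lift.

Call:
send_rows(jaw=[0.5, 0.5, 0.5, 0.5, 0.5, 0.5, 0.5, 0.5], offset=[[0, 0, 0], [0, 0, 0], [0, 0, 0], [0, 0, 0], [0, 0, 0], [0, 0, -0.2], [0, 0, -0.4], [0, 0, 0]], turn=[[0, 0, 0], [0, 0, 0], [0, 0, 0], [0, 0, 0], [0, 0, 0], [0, 0, 0], [0, 0, 0], [0, 0, 0]], newtons=30)

```text
time_s: 6.75
tool_pos: [0.6238, 0.2606, 0.0727]
orientation: [0.0, 0.68, 0.733, 0.001]
wrist_force: [-0.8, -1.0, -3.7]
finger_gap: 0.656
```

```bash
python3 -c "
from h import *
go(.622,.2603,.2,87.7)"
```

```text
t 6.75 pos [0.6238 0.2606 0.0727] head 94.3 gap 0.656 F [-0.8 -1.  -3.7] | turn [ 0.02 -0.    1.1 ] | shift after turn [-0.006 -0.03  -2.122] n>=2.1
```

Call:
send_rows(jaw=[0.5, 0.5, 0.5, 0.5, 0.5, 0.5, 0.5, 0.5, 0.5, 0.5], offset=[[0, 0, -0.5], [0, 0, -0.7], [0, 0, -0.7], [0, 0, -0.5], [-0.8, 0.05, 0], [-0.8, 0.05, 0], [-0.8, 0.05, 0], [-0.8, 0.05, 0], [-0.5, 0, 0], [0, 0, 0]], turn=[[0, 0, 0.5], [0, 0, 0.6], [0, 0, 0], [0, 0, 0], [0, 0, 0], [0, 0, 0], [0, 0, 0], [0, 0, 0], [0, 0, 0], [0, 0, 0]])

```text
time_s: 8.0
tool_pos: [0.6235, 0.0315, 0.2116]
orientation: [-0.003, 0.722, 0.692, -0.004]
wrist_force: [0.1, 1.8, -3.5]
finger_gap: 0.655
```

Run:
```python
from h import *
p,d,m,C=grab("wrist"); P=cloud(d,m,C)
th=np.radians(-2.3); X=np.array([np.cos(th),np.sin(th)]);Y=np.array([-np.sin(th),np.cos(th)]); c=np.array([.6383,-.083])
z=P[...,2]
k=((z>.02)&(z<.045)&(abs(P[...,0]-.64)<.12)&(P[...,1]<.25)).astype(np.uint8)*255
# edges of deck in wrist depth: rows by u = along dryer y
loc=(P[...,:2]-c)
lx=loc@X; ly=loc@Y
top=(z>.028)&(z<.045)
for y0 in(.03,.08,.13,.18,.21,.23):
    s=top&(abs(ly-y0)<.01); print(y0,np.nanmin(lx[s]).round(4),np.nanmax(lx[s]).round(4),s.sum())
s=top&(abs(lx)<.05)&(ly>.1); print("end y (exp .253)",np.nanpercentile(ly[s],99.8).round(4))
for i in range(3):
    b=c+(.2-.1*i)*Y
    for dx,dy in((-.06,-.0475),(-.06,.0475),(.06,.0475),(.06,-.0475)):
        q=b+dx*X+dy*Y; u,v=proj([*q,.03],m,C); cv2.circle(p,(int(u),int(v)),2,(0,0,255),-1)
cv2.imwrite("pics/w2.png",p)
go(*(c+.2*Y),.09,87.7)
```

```text
Traceback (most recent call last):
ValueError: zero-size array to reduction operation fmin which has no identity
```

```bash
cat > dry.py <<'E'
from h import *
def dryer(f,c=np.array([.6383,-.083]),th=-2.3):
    p,d,m,C=grab("wrist"); P=cloud(d,m,C); z=P[...,2]
    th=np.radians(th); X=np.array([np.cos(th),np.sin(th)]);Y=np.array([-np.sin(th),np.cos(th)])
    lx=(P[...,:2]-c)@X; ly=(P[...,:2]-c)@Y; top=(z>.026)&(z<.045)&(abs(lx)<.09)
    for y0 in np.arange(-.2,.25,.05):
        s=top&(abs(ly-y0)<.008)
        if s.sum()>50: print("y %.2f"%y0,np.nanpercentile(lx[s],[.5,99.5]).round(4),s.sum())
    s=top&(abs(lx)<.05)&(ly>.1); 
    if s.any(): print("end y (exp .253)",np.nanpercentile(ly[s],99.5).round(4))
    for i in range(4):
        b=c+(.2-.1*i)*Y
        for dx,dy in((-.06,-.0475),(-.06,.0475),(.06,.0475),(.06,-.0475)):
            q=b+dx*X+dy*Y; u,v=proj([*q,.036],m,C); cv2.circle(p,(int(u),int(v)),2,(0,0,255),-1)
    cv2.imwrite("pics/"+f,p)
E
python3 -c "
from dry import *
dryer('w2.png'); go(.6463,.117,.09,87.7)"
```

```text
y -0.15 [-0.0602  0.0672] 1894
y 0.05 [0.0553 0.0677] 159
y 0.10 [0.043  0.0677] 237
y 0.15 [-0.0614  0.067 ] 2356
y 0.20 [-0.0614  0.067 ] 2749
end y (exp .253) 0.2531
t 8.10 pos [0.6236 0.0337 0.2117] head 87.7 gap 0.657 F [ 0.4  0.1 -3.7] | turn [-0.1   0.01 -0.  ] | shift after turn [1.403 0.322 2.029] n>=2.0
```

View pics/w2.png

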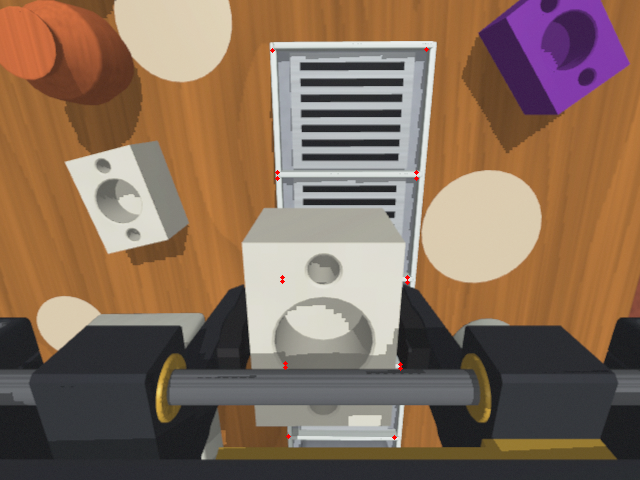

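The slotted bays line up with the dryer model apart from a +3 mm shift along x. The held mould is level in the jaws. Next: over bay 1 and down.

Call:
send_rows(jaw=[0.5, 0.5, 0.5, 0.5, 0.5, 0.5, 0.5, 0.5, 0.5], offset=[[0.5, 0.2, 0], [0.5, 0.2, 0], [0.4, 0, 0], [0, 0, 0.5], [0, 0, 0.5], [0, 0, 0.5], [0, 0, 0.3], [0, 0, 0], [0, 0, 0]], turn=[[-0.1, 0, 0], [0, 0, 0], [0, 0, 0], [0, 0, 0], [0, 0, 0], [0, 0, 0], [0, 0, 0], [0, 0, 0], [0, 0, 0]])

```text
time_s: 9.22
tool_pos: [0.6506, 0.131, 0.0995]
orientation: [-0.0, 0.717, 0.697, 0.001]
wrist_force: [0.2, -0.2, -4.0]
finger_gap: 0.656
```

```bash
python3 -c "
from h import *
go(.6495,.1168,.066,87.7)"
```

```text
t 9.22 pos [0.6506 0.131  0.0995] head 88.4 gap 0.656 F [ 0.2 -0.2 -4. ] | turn [ 0.01 -0.01  0.12] | shift after turn [-0.237 -0.009  0.559] n>=0.6
```

Call:
send_rows(jaw=[0.5, 0.5, 0.5, 0.5], offset=[[-0.23, 0, 0], [0, 0, 0.2], [0, 0, 0.15], [0, 0, 0]], turn=[[0, 0, 0.12], [0, 0, 0], [0, 0, 0], [0, 0, 0]])

```text
time_s: 9.72
tool_pos: [0.651, 0.1157, 0.079]
orientation: [0.001, 0.722, 0.692, 0.002]
wrist_force: [-0.5, 0.5, -3.2]
finger_gap: 0.653
```

```bash
python3 -c "
from h import *
go(.6495,.1168,.066,87.7)"
```

```text
t 9.72 pos [0.651  0.1157 0.079 ] head 87.6 gap 0.653 F [-0.5  0.5 -3.2] | turn [ 0.03 -0.01 -0.02] | shift after turn [ 0.017 -0.026  0.217] n>=0.2
```

Call:
send_rows(jaw=[0.5, 0.5, 0.5, 0.5], offset=[[0.02, -0.02, 0.1], [0, 0, 0.08], [0, 0, 0.04], [0, 0, 0]], turn=[[0, 0, 0], [0, 0, 0], [0, 0, 0], [0, 0, 0]])

```text
time_s: 10.22
tool_pos: [0.6501, 0.1175, 0.0656]
orientation: [0.001, 0.722, 0.692, 0.002]
wrist_force: [-0.0, -0.4, -2.4]
finger_gap: 0.657
```

```bash
python3 -c "
from h import *
go(.6495,.1168,.065,87.7)"
```

```text
t 10.22 pos [0.6501 0.1175 0.0656] head 87.6 gap 0.657 F [-0.  -0.4 -2.4] | turn [ 0.04 -0.01 -0.02] | shift after turn [-0.012 -0.01   0.011] n>=0.0
```

Call:
send_rows(jaw=[0.5, 0.5, 0.2, 0.2, 0.2, 0.2, 0.2, 0.2, 0.2, 0.2], offset=[[0, 0, 0.03], [0, 0, 0], [0, 0, 0], [0, 0, 0], [0, 0, 0], [0, 0, 0], [0, 0, -0.4], [0, 0, -0.8], [0, 0, -0.8], [0, 0, -0.3]], turn=[[0, 0, 0], [0, 0, 0], [0, 0, 0], [0, 0, 0], [0, 0, 0], [0, 0, 0], [0, 0, 0], [0, 0, 0], [0, 0, 0], [0, 0, 0]])

```text
time_s: 11.48
tool_pos: [0.6495, 0.1173, 0.2069]
orientation: [0.001, 0.722, 0.692, 0.002]
wrist_force: [0.0, -0.0, -1.0]
finger_gap: 0.802
```

```bash
python3 -c "
from h import *
moulds('top')
go(.45,-.03,.21,101)"
```

```text
top px (166, 253, 33, 24) ctr [460.3 420.7] size [58. 86.] long ang 84.4 ztop 0.050
t 11.53 pos [0.6499 0.1173 0.2084] head 87.6 gap 0.798 F [-0.1  0.6  2. ] | turn [ 0.06 -0.   -2.23] | shift after turn [-1.774 -3.738 -0.027] n>=3.7
```

Call:
send_rows(jaw=[0, 0, 0, 0, 0, 0, 0, 0, 0], offset=[[0, 0, 0], [0, 0, 0], [0, 0, 0], [-0.35, -0.75, 0], [-0.35, -0.75, 0], [-0.35, -0.75, 0], [-0.35, -0.75, 0], [-0.35, -0.7, 0.3], [0, 0, 0]], turn=[[0, 0, -0.8], [0, 0, -0.8], [0, 0, -0.6], [0, 0, 0], [0, 0, 0], [0, 0, 0], [0, 0, 0], [0, 0, 0], [0, 0, 0]])

```text
time_s: 12.65
tool_pos: [0.4449, -0.0324, 0.1821]
orientation: [0.0, 0.634, 0.773, 0.001]
wrist_force: [-0.4, 0.2, -0.1]
finger_gap: 1.001
```

```bash
python3 -c "
from h import *
moulds('wrist')
moulds('wrist',.08)
go(.4475,.053,.1,101)"
```

```text
wrist px (308, 50, 86, 125) ctr [447.3  54.2] size [58. 83.] long ang 101.3 ztop 0.049
t 12.75 pos [ 0.4475 -0.0318  0.1835] head 101.4 gap 0.997 F [-0.3  0.3  0.4] | turn [0.05 0.01 0.06] | shift after turn [1.387 0.269 1.392] n>=1.4
```

Call:
send_rows(jaw=[0, 0, 0, 0, 0, 0, 0, 0], offset=[[0.5, 0.1, 0], [0.5, 0.1, 0], [0.4, 0.08, 0], [0, 0, 0.5], [0, 0, 0.5], [0, 0, 0.5], [0, 0, 0.3], [0, 0, 0]], turn=[[0, 0, 0], [0, 0, 0], [0, 0, 0], [0, 0, 0], [0, 0, 0], [0, 0, 0], [0, 0, 0], [0, 0, 0]])

```text
time_s: 13.75
tool_pos: [0.457, 0.0624, 0.0741]
orientation: [0.006, 0.63, 0.777, 0.005]
wrist_force: [-0.4, -0.3, 1.4]
finger_gap: 1.0
```

```bash
python3 -c "
from h import *
go(.4485,.054,.035,101.3)"
```

```text
t 13.75 pos [0.457  0.0624 0.0741] head 101.9 gap 1.000 F [-0.4 -0.3  1.4] | turn [0.14 0.03 0.1 ] | shift after turn [-0.11  -0.167  0.652] n>=0.7
```

Call:
send_rows(jaw=[0, 0, 0, 0, 0], offset=[[-0.1, -0.16, 0], [0, 0, 0.25], [0, 0, 0.25], [0, 0, 0.12], [0, 0, 0]], turn=[[0.14, 0.03, 0.1], [0, 0, 0], [0, 0, 0], [0, 0, 0], [0, 0, 0]])

```text
time_s: 14.38
tool_pos: [0.4503, 0.0542, 0.0366]
orientation: [0.002, 0.634, 0.773, 0.001]
wrist_force: [-0.1, -0.4, 0.3]
finger_gap: 1.005
```

```bash
python3 -c "
from h import *
go(.4485,.054,.035,101.3)"
```

```text
t 14.38 pos [0.4503 0.0542 0.0366] head 101.3 gap 1.005 F [-0.1 -0.4  0.3] | turn [ 0.04  0.01 -0.  ] | shift after turn [ 0.002 -0.03   0.026] n>=0.0
```

Grip and lift; then go towards bay 2 (0.6455, 0.017).

Call:
send_rows(jaw=[0.5, 0.5, 0.5, 0.5, 0.5, 0.5, 0.5, 0.5, 0.5, 0.5, 0.5], offset=[[0, -0.03, 0.02], [0, 0, 0], [0, 0, 0], [0, 0, 0], [0, 0, 0], [0, 0, -0.3], [0, 0, -0.6], [0, 0, -0.8], [0, 0, -0.7], [0, 0, -0.3], [0, 0, 0]], turn=[[0, 0, 0], [0, 0, 0], [0, 0, 0], [0, 0, 0], [0, 0, 0], [0, 0, 0], [0, 0, 0.7], [0, 0, 0.8], [0, 0, 0.76], [0, 0, 0], [0, 0, 0]])

```text
time_s: 15.75
tool_pos: [0.4468, 0.0541, 0.2018]
orientation: [0.001, 0.724, 0.69, 0.001]
wrist_force: [-0.6, -0.1, -3.6]
finger_gap: 0.657
```

```bash
python3 -c "
from h import *
go(.6455,.0169,.18,87.7)"
```

```text
t 15.75 pos [0.4468 0.0541 0.2018] head 87.3 gap 0.657 F [-0.6 -0.1 -3.6] | turn [ 0.02 -0.   -0.07] | shift after turn [-0.486  3.333  0.363] n>=3.3
```

Call:
send_rows(jaw=[0.5, 0.5, 0.5, 0.5, 0.5, 0.5, 0.5, 0.5, 0.5, 0.5], offset=[[-0.1, 0.65, 0], [-0.1, 0.65, 0], [-0.1, 0.65, 0], [-0.1, 0.65, 0], [-0.1, 0.65, 0], [0, 0, 0.4], [0, 0, 0.5], [0, 0, 0.4], [0, 0, 0], [0, 0, 0]], turn=[[0, 0, -0.07], [0, 0, 0], [0, 0, 0], [0, 0, 0], [0, 0, 0], [0, 0, 0], [0, 0, 0], [0, 0, 0], [0, 0, 0], [0, 0, 0]])

```text
time_s: 17.0
tool_pos: [0.6413, 0.0154, 0.1046]
orientation: [-0.008, 0.721, 0.693, -0.006]
wrist_force: [0.7, 0.1, -1.7]
finger_gap: 0.654
```

```bash
python3 -c "
from h import *
go(.6455,.0169,.0655,87.7)"
```

```text
t 17.00 pos [0.6413 0.0154 0.1046] head 87.7 gap 0.654 F [ 0.7  0.1 -1.7] | turn [-0.18 -0.03  0.01] | shift after turn [0.028 0.069 0.651] n>=0.7
```

Call:
send_rows(jaw=[0.5, 0.5, 0.5, 0.5, 0.5], offset=[[0.03, 0.07, 0], [0, 0, 0.2], [0, 0, 0.2], [0, 0, 0], [0, 0, 0]], turn=[[-0.18, -0.03, 0], [0, 0, 0], [0, 0, 0], [0, 0, 0], [0, 0, 0]])

```text
time_s: 17.62
tool_pos: [0.6465, 0.0171, 0.0804]
orientation: [0.002, 0.721, 0.693, 0.001]
wrist_force: [-0.3, -0.1, -2.9]
finger_gap: 0.656
```

```bash
python3 -c "
from h import *
go(.6455,.0169,.0655,87.7)"
```

```text
t 17.62 pos [0.6465 0.0171 0.0804] head 87.8 gap 0.656 F [-0.3 -0.1 -2.9] | turn [0.03 0.01 0.01] | shift after turn [-0.005 -0.016  0.248] n>=0.2
```

Call:
send_rows(jaw=[0.5, 0.5, 0.5, 0.5], offset=[[0, -0.01, 0.12], [0, 0, 0.08], [0, 0, 0.05], [0, 0, 0]], turn=[[0, 0, 0], [0, 0, 0], [0, 0, 0], [0, 0, 0]])

```text
time_s: 18.12
tool_pos: [0.6463, 0.0171, 0.0662]
orientation: [0.002, 0.721, 0.693, 0.001]
wrist_force: [-0.2, 0.0, -2.4]
finger_gap: 0.654
```

```bash
python3 -c "
from h import *
go(.6455,.0169,.065,87.7)"
```

```text
t 18.12 pos [0.6463 0.0171 0.0662] head 87.8 gap 0.654 F [-0.2  0.  -2.4] | turn [0.05 0.01 0.01] | shift after turn [-0.004 -0.012  0.019] n>=0.0
```

Call:
send_rows(jaw=[0.5, 0.5, 0.2, 0.2, 0.2, 0.2, 0.2, 0.2, 0.2, 0.2], offset=[[0, 0, 0.03], [0, 0, 0], [0, 0, 0], [0, 0, 0], [0, 0, 0], [0, 0, 0], [0, 0, -0.4], [0, 0, -0.8], [0, 0, -0.8], [0, 0, -0.3]], turn=[[0, 0, 0], [0, 0, 0], [0, 0, 0], [0, 0, 0], [0, 0, 0], [0, 0, 0], [0, 0, 0], [0, 0, 0], [0, 0, 0], [0, 0, 0]])

```text
time_s: 19.38
tool_pos: [0.6454, 0.0173, 0.2065]
orientation: [0.001, 0.721, 0.693, 0.001]
wrist_force: [-0.8, -0.1, -0.3]
finger_gap: 0.802
```

```bash
python3 -c "
from h import *
moulds('top'); moulds('top',.08)
go(.46,.345,.19,84.4)"
```

```text
top px (165, 253, 34, 24) ctr [460.5 420.8] size [58. 86.] long ang 84.7 ztop 0.050
t 19.48 pos [0.6454 0.0173 0.2057] head 87.8 gap 0.802 F [-0.2 -0.2 -1.1] | turn [0.03 0.01 0.56] | shift after turn [ 5.135 -3.609  0.261] n>=5.1
```

Call:
send_rows(jaw=[0, 0, 0, 0, 0, 0, 0, 0, 0], offset=[[0, 0, 0], [0.73, -0.52, 0], [0.73, -0.52, 0], [0.73, -0.52, 0], [0.73, -0.52, 0], [0.73, -0.52, 0], [0.73, -0.52, 0.2], [0.4, -0.3, 0.1], [0, 0, 0]], turn=[[0, 0, 0.56], [0, 0, 0], [0, 0, 0], [0, 0, 0], [0, 0, 0], [0, 0, 0], [0, 0, 0], [0, 0, 0], [0, 0, 0]])

```text
time_s: 20.6
tool_pos: [0.4607, 0.3308, 0.1743]
orientation: [-0.003, 0.742, 0.67, -0.006]
wrist_force: [1.9, -0.5, 0.6]
finger_gap: 1.0
```

```bash
python3 -c "
from h import *
moulds('wrist')
go(.4618,.4205,.035,84.4)"
```

```text
wrist px (267, 32, 90, 132) ctr [461.7 424.1] size [58. 83.] long ang 84.5 ztop 0.049
t 20.65 pos [0.4614 0.3299 0.1745] head 84.1 gap 1.001 F [ 0.8 -0.2 -0.7] | turn [-0.12  0.05 -0.05] | shift after turn [ 1.504 -0.141  2.326] n>=2.3
```

Call:
send_rows(jaw=[0, 0, 0, 0, 0, 0, 0], offset=[[0.5, -0.06, 0], [0.5, -0.06, 0], [0.4, 0, 0], [0, 0, 0.5], [0, 0, 0.5], [0, 0, 0.4], [0, 0, 0]], turn=[[-0.1, 0.05, -0.05], [0, 0, 0], [0, 0, 0], [0, 0, 0], [0, 0, 0], [0, 0, 0], [0, 0, 0]])

```text
time_s: 21.52
tool_pos: [0.4702, 0.4076, 0.086]
orientation: [0.0, 0.745, 0.668, -0.001]
wrist_force: [0.1, -0.1, -0.2]
finger_gap: 1.001
```

```bash
python3 -c "
from h import *
go(.463,.4238,.035,84.5)"
```

```text
t 21.52 pos [0.4702 0.4076 0.086 ] head 83.8 gap 1.001 F [ 0.1 -0.1 -0.2] | turn [-0.01  0.02 -0.12] | shift after turn [ 0.257 -0.146  0.851] n>=0.9
```

Call:
send_rows(jaw=[0, 0, 0, 0, 0, 0], offset=[[0.25, -0.14, 0], [0, 0, 0.3], [0, 0, 0.3], [0, 0, 0.2], [0, 0, 0.03], [0, 0, 0]], turn=[[0, 0, -0.12], [0, 0, 0], [0, 0, 0], [0, 0, 0], [0, 0, 0], [0, 0, 0]])

```text
time_s: 22.28
tool_pos: [0.4647, 0.4241, 0.0348]
orientation: [0.001, 0.74, 0.672, 0.0]
wrist_force: [-1.3, 0.7, -0.4]
finger_gap: 1.001
```

```bash
python3 -c "
from h import *
go(.463,.4238,.035,84.5)"
```

```text
t 22.27 pos [0.4647 0.4241 0.0348] head 84.5 gap 1.001 F [-1.3  0.7 -0.4] | turn [ 0.01  0.   -0.01] | shift after turn [-0.007 -0.028 -0.004] n>=0.0
```

Call:
send_rows(jaw=[0.5, 0.5, 0.5, 0.5, 0.5, 0.5, 0.5, 0.5, 0.5, 0.5, 0.5], offset=[[0, -0.02, 0], [0, 0, 0], [0, 0, 0], [0, 0, 0], [0, 0, 0], [0, 0, -0.3], [0, 0, -0.6], [0, 0, -0.8], [0, 0, -0.7], [0, 0, -0.3], [0, 0, 0]], turn=[[0, 0, 0], [0, 0, 0], [0, 0, 0], [0, 0, 0], [0, 0, 0], [0, 0, 0], [0, 0, -0.5], [0, 0, 0], [0, 0, 0], [0, 0, 0], [0, 0, 0]])

```text
time_s: 23.65
tool_pos: [0.463, 0.4239, 0.2078]
orientation: [0.001, 0.722, 0.692, 0.002]
wrist_force: [-0.8, -0.7, -2.5]
finger_gap: 0.655
```

```bash
python3 -c "
from h import *
go(.6413,-.083,.2,87.7)"
```

```text
t 23.65 pos [0.463  0.4239 0.2078] head 87.6 gap 0.655 F [-0.8 -0.7 -2.5] | turn [ 0.04 -0.01 -0.02] | shift after turn [-8.322  3.309  0.13 ] n>=8.3
```

Call:
send_rows(jaw=[0.5, 0.5, 0.5, 0.5, 0.5, 0.5, 0.5, 0.5, 0.5, 0.5, 0.5, 0.5, 0.5], offset=[[-0.7, 0.28, 0], [-0.7, 0.28, 0], [-0.7, 0.28, 0], [-0.7, 0.28, 0], [-0.7, 0.28, 0], [-0.7, 0.28, 0], [-0.7, 0.28, 0], [-0.7, 0.28, 0], [-0.7, 0.28, 0], [-0.7, 0.28, 0], [-0.7, 0.28, 0], [-0.6, 0.24, 0], [0, 0, 0]], turn=[[0, 0, 0], [0, 0, 0], [0, 0, 0], [0, 0, 0], [0, 0, 0], [0, 0, 0], [0, 0, 0], [0, 0, 0], [0, 0, 0], [0, 0, 0], [0, 0, 0], [0, 0, 0], [0, 0, 0]])

```text
time_s: 25.28
tool_pos: [0.6406, -0.0989, 0.196]
orientation: [-0.006, 0.722, 0.692, -0.005]
wrist_force: [0.9, 1.2, -3.2]
finger_gap: 0.654
```

```bash
python3 -c "
from dry import *
moulds('wrist',.08); dryer('w3.png',np.array([.6413,-.083]))
go(.6413,-.083,.065,87.7)"
```

```text
wrist px (479, 232, 86, 76) ctr [ 779.8 -124.9] size [36. 72.] long ang 46.1 ztop 0.079
wrist px (281, 0, 95, 131) ctr [647.2  13.9] size [58. 76.] long ang 87.8 ztop 0.079
y -0.00 [-0.0642  0.0643] 2189
y 0.05 [-0.0643  0.0644] 2663
y 0.10 [-0.0647  0.0645] 1339
y 0.15 [-0.0648  0.0643] 818
end y (exp .253) 0.1488
t 25.38 pos [ 0.6402 -0.0962  0.1964] head 87.8 gap 0.653 F [ 0.2  0.8 -3.2] | turn [-0.14 -0.02  0.01] | shift after turn [0.221 0.009 2.191] n>=2.2
```

View pics/w3.png

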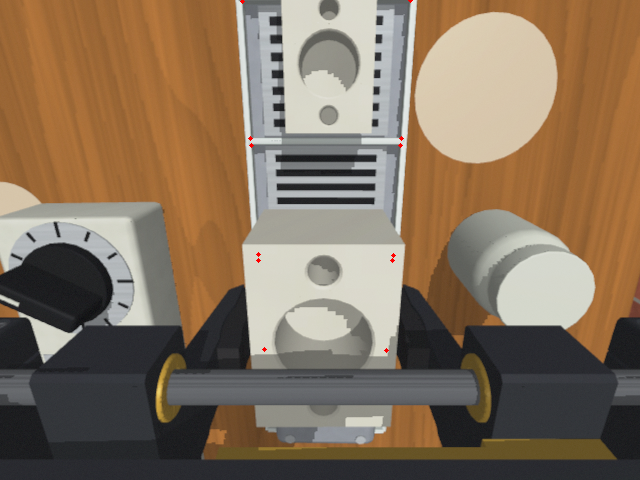

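Call:
send_rows(jaw=[0.5, 0.5, 0.5, 0.5, 0.5, 0.5, 0.5], offset=[[0.22, 0.01, 0], [0, 0, 0.4], [0, 0, 0.5], [0, 0, 0.5], [0, 0, 0.2], [0, 0, 0], [0, 0, 0]], turn=[[-0.14, -0.02, 0], [0, 0, 0], [0, 0, 0], [0, 0, 0], [0, 0, 0], [0, 0, 0], [0, 0, 0]])

```text
time_s: 26.25
tool_pos: [0.6416, -0.0714, 0.1013]
orientation: [0.002, 0.717, 0.697, 0.002]
wrist_force: [0.2, 1.0, -3.2]
finger_gap: 0.657
```

```bash
python3 -c "
from h import *
go(.6420,-.0828,.065,87.7)"
```

```text
t 26.25 pos [ 0.6416 -0.0714  0.1013] head 88.3 gap 0.657 F [ 0.2  1.  -3.2] | turn [0.07 0.   0.11] | shift after turn [-0.189  0.015  0.605] n>=0.6
```

Call:
send_rows(jaw=[0.5, 0.5, 0.5, 0.5, 0.5], offset=[[-0.19, 0.01, 0], [0, 0, 0.2], [0, 0, 0.2], [0, 0, 0], [0, 0, 0]], turn=[[0.07, 0, 0.11], [0, 0, 0], [0, 0, 0], [0, 0, 0], [0, 0, 0]])

```text
time_s: 26.88
tool_pos: [0.6424, -0.0842, 0.077]
orientation: [0.001, 0.722, 0.692, 0.0]
wrist_force: [-0.4, 0.1, -2.2]
finger_gap: 0.657
```

```bash
python3 -c "
from h import *
go(.6420,-.0828,.065,87.7)"
```

```text
t 26.88 pos [ 0.6424 -0.0842  0.077 ] head 87.6 gap 0.657 F [-0.4  0.1 -2.2] | turn [ 0.01  0.01 -0.02] | shift after turn [ 0.022 -0.008  0.201] n>=0.2
```

Call:
send_rows(jaw=[0.5, 0.5, 0.5, 0.5], offset=[[0.02, -0.01, 0.1], [0, 0, 0.07], [0, 0, 0.03], [0, 0, 0]], turn=[[0, 0, 0], [0, 0, 0], [0, 0, 0], [0, 0, 0]])

```text
time_s: 27.38
tool_pos: [0.6422, -0.0828, 0.066]
orientation: [0.001, 0.722, 0.692, 0.0]
wrist_force: [0.8, 0.7, -3.2]
finger_gap: 0.657
```

```bash
python3 -c "
from h import *
go(.6420,-.0828,.065,87.7)"
```

```text
t 27.38 pos [ 0.6422 -0.0828  0.066 ] head 87.6 gap 0.657 F [ 0.8  0.7 -3.2] | turn [ 0.02  0.01 -0.01] | shift after turn [-0.001 -0.003  0.017] n>=0.0
```

Lower the last millimetre, then release and rise clear.

Call:
send_rows(jaw=[0.5, 0.5, 0.5, 0.2, 0.2, 0.2, 0.2, 0.2, 0.2, 0.2, 0.2], offset=[[0, 0, 0.03], [0, 0, 0.01], [0, 0, 0], [0, 0, 0], [0, 0, 0], [0, 0, 0], [0, 0, 0], [0, 0, -0.4], [0, 0, -0.8], [0, 0, -0.8], [0, 0, -0.3]], turn=[[0, 0, 0], [0, 0, 0], [0, 0, 0], [0, 0, 0], [0, 0, 0], [0, 0, 0], [0, 0, 0], [0, 0, 0], [0, 0, 0], [0, 0, 0], [0, 0, 0]])

```text
time_s: 28.75
tool_pos: [0.6417, -0.0826, 0.2062]
orientation: [0.001, 0.722, 0.692, 0.0]
wrist_force: [-0.4, -0.7, -1.0]
finger_gap: 0.8
```

```bash
python3 -c "
from h import *
go(.6380,-.2,.25,87.7)"
```

```text
t 28.75 pos [ 0.6417 -0.0826  0.2062] head 87.6 gap 0.800 F [-0.4 -0.7 -1. ] | turn [ 0.01  0.01 -0.01] | shift after turn [-1.958  0.018 -0.73 ] n>=2.0
```

Call:
send_rows(jaw=[0.5, 0.5, 0.5, 0.5, 0.5], offset=[[-0.6, 0, -0.3], [-0.7, 0, -0.3], [-0.6, 0, -0.2], [0, 0, 0], [0, 0, 0]], turn=[[0, 0, 0], [0, 0, 0], [0, 0, 0], [0, 0, 0], [0, 0, 0]])

```text
time_s: 29.38
tool_pos: [0.6371, -0.1983, 0.2576]
orientation: [0.002, 0.721, 0.693, 0.001]
wrist_force: [0.4, -0.7, 0.4]
finger_gap: 0.503
```

```bash
python3 -c "
from dry import *
moulds('wrist',.08); dryer('w4.png',np.array([.6413,-.083]))
moulds('top',.08)
go(.42,-.40,.25,88.4)"
```

```text
wrist px (460, 95, 58, 88) ctr [ 775.6 -136.8] size [36. 73.] long ang 77.8 ztop 0.079
wrist px (286, 15, 76, 115) ctr [643.1 -83.6] size [58. 83.] long ang 87.7 ztop 0.079
y -0.20 [-0.0645  0.0653] 162
y -0.15 [-0.0638  0.0643] 1651
y -0.10 [-0.0641  0.0645] 1711
y -0.05 [-0.0644  0.0644] 1602
y -0.00 [-0.0648  0.0646] 961
y 0.05 [-0.0646  0.0643] 1708
t 29.52 pos [ 0.6372 -0.198   0.2577] head 87.8 gap 0.500 F [-0.3 -0.2  0.4] | turn [ 0.04  0.02 -0.11] | shift after turn [-3.466 -3.524  0.128] n>=3.5
```

View pics/w4.png

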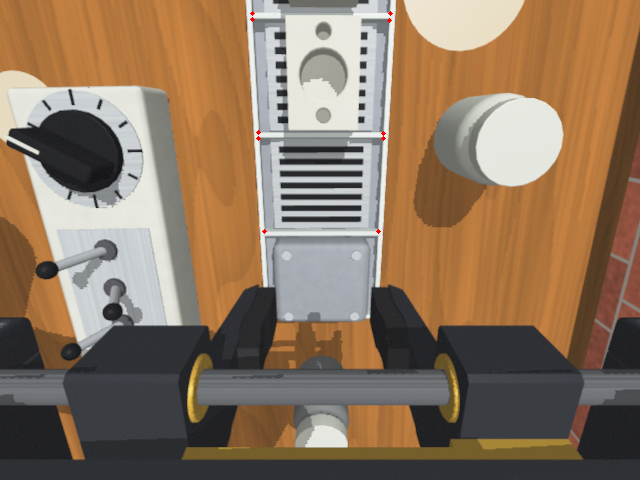

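Mould 3 sits within 2 mm of the centre of bay 3, square. Next I shut the jaws and go to the near side of the panel to look.

Call:
send_rows(jaw=[1, 1, 1, 1, 1, 1, 1, 1, 1], offset=[[-0.4, -0.75, 0], [-0.4, -0.75, 0], [-0.4, -0.75, 0], [-0.4, -0.75, 0], [-0.4, -0.75, 0], [-0.3, -0.75, 0], [0, 0, 0], [0, 0, 0], [0, 0, 0]], turn=[[0, 0, -0.1], [0, 0, 0], [0, 0, 0], [0, 0, 0], [0, 0, 0], [0, 0, 0], [0, 0, 0], [0, 0, 0], [0, 0, 0]])

```text
time_s: 30.65
tool_pos: [0.3586, -0.325, 0.2546]
orientation: [0.002, 0.713, 0.701, 0.001]
wrist_force: [0.2, -1.2, 0.7]
finger_gap: 0.007
```

```bash
cat > pan.py <<'E'
from h import *
c=np.array([.4198,-.2624]); th=np.radians(-1.4)
X=np.array([np.cos(th),np.sin(th)]);Y=np.array([-np.sin(th),np.cos(th)])
def pt(x,y): return c+x*X+y*Y
SY=[.03,-.012,-.054,-.096,-.138]
def look(f,cam="wrist"):
    p,d,m,C=grab(cam); P=cloud(d,m,C); z=P[...,2]
    lx=(P[...,:2]-c)@X; ly=(P[...,:2]-c)@Y; top=(abs(z-.06)<.005)&(abs(lx)<.08)&(abs(ly)<.2)
    for y0 in np.arange(-.15,.18,.05):
        s=top&(abs(ly-y0)<.01)
        if s.sum()>50: print("y %.2f"%y0,np.nanpercentile(lx[s],[.5,99.5]).round(4),s.sum())
    s=top; print("y range",np.nanpercentile(ly[s],[.2,99.8]).round(4))
    hsv=cv2.cvtColor(p,cv2.COLOR_BGR2GRAY)
    for i,y in enumerate(SY):
        s=(hsv<90)&(z>.098)&(z<.125)&(abs(ly-y)<.015)&(abs(lx)<.045)
        if s.sum()>8: print("sw",i+1,"ball px",s.sum(),"local x,y,z",np.nanmedian(lx[s]).round(4),np.nanmedian(ly[s]).round(4),np.nanmedian(z[s]).round(4))
        for x,zz,col in((0,.06,(0,0,255)),(-.024,.1095,(0,255,0)),(.024,.1095,(255,0,0))):
            u,v=proj([*pt(x,y),zz],m,C); cv2.circle(p,(int(u),int(v)),2,col,-1)
    # dial bar: points higher than .09
    s=(z>.088)&(z<.115)&(np.hypot(lx,ly-.125)<.05)
    if s.sum()>50:
        Q=np.stack([lx[s],ly[s]],1).astype(np.float32)*1000; r=cv2.minAreaRect(Q); b=cv2.boxPoints(r); L=max((b[1]-b[0],b[2]-b[1]),key=np.linalg.norm)
        print("bar ctr",np.round(r[0],1),np.round(r[1],1),"ang %.1f"%(np.degrees(np.arctan2(L[1],L[0]))%180),"z",np.nanmedian(z[s]).round(4))
    cv2.imwrite("pics/"+f,p)
E
python3 -c "
from pan import *
look('p1.png'); go(*pt(-.062,.03),.20,88.6)"
```

```text
y -0.15 [-0.0557  0.0599] 1289
y -0.10 [-0.0562  0.0599] 1917
y -0.05 [-0.0566  0.0597] 2328
y 0.00 [-0.057   0.0595] 2823
y 0.05 [-0.0568  0.0592] 3465
y 0.10 [-0.0573  0.0594] 2446
y range [-0.1747  0.1072]
sw 1 ball px 365 local x,y,z -0.0233 0.0304 0.1145
sw 2 ball px 320 local x,y,z 0.0234 -0.0103 0.1142
sw 3 ball px 275 local x,y,z -0.0231 -0.0515 0.1143
sw 4 ball px 251 local x,y,z -0.0231 -0.0927 0.1141
sw 5 ball px 181 local x,y,z -0.0215 -0.1329 0.1141
t 30.70 pos [ 0.3587 -0.325   0.2546] head 89.0 gap 0.004 F [-0.5  0.2 -0.4] | turn [0.03 0.01 0.07] | shift after turn [ 1.568 -0.04   0.91 ] n>=1.6
```

View pics/p1.png

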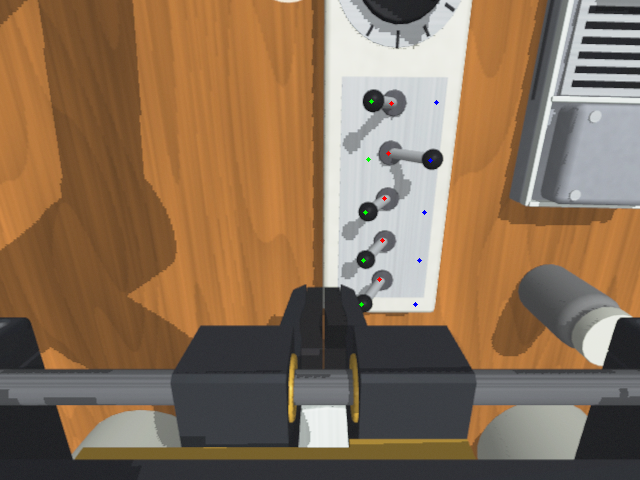

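The predicted pivots and balls lie on the picture: switch 2 on, 1, 3, 4 and 5 off. Going behind ball 1.

Call:
send_rows(jaw=[1, 1, 1, 1, 1, 1, 1, 1], offset=[[0.5, -0.02, 0], [0.5, -0.02, 0], [0.5, 0, 0.3], [0, 0, 0.5], [0, 0, 0.5], [0, 0, 0.4], [0, 0, 0], [0, 0, 0]], turn=[[0, 0, 0.07], [0, 0, 0], [0, 0, 0], [0, 0, 0], [0, 0, 0], [0, 0, 0], [0, 0, 0], [0, 0, 0]])

```text
time_s: 31.7
tool_pos: [0.3635, -0.2293, 0.1504]
orientation: [0.003, 0.712, 0.702, 0.001]
wrist_force: [-0.1, -0.1, 0.0]
finger_gap: 0.007
```

```bash
python3 -c "
from pan import *
go(*pt(-.062,.03),.113,88.6);go(*pt(-.012,.03),.113,88.6)"
```

```text
t 31.70 pos [ 0.3635 -0.2293  0.1504] head 89.2 gap 0.007 F [-0.1 -0.1  0. ] | turn [0.05 0.02 0.1 ] | shift after turn [-0.029 -0.082  0.623] n>=0.6
t 31.70 pos [ 0.3635 -0.2293  0.1504] head 89.2 gap 0.007 F [-0.1 -0.1  0. ] | turn [0.05 0.02 0.1 ] | shift after turn [-0.029  0.752  0.623] n>=0.8
```

Call:
send_rows(jaw=[1, 1, 1, 1, 1], offset=[[-0.03, -0.08, 0], [0, 0, 0.25], [0, 0, 0.25], [0, 0, 0.12], [0, 0, 0]], turn=[[0.05, 0, 0.1], [0, 0, 0], [0, 0, 0], [0, 0, 0], [0, 0, 0]])

```text
time_s: 32.33
tool_pos: [0.3594, -0.233, 0.1159]
orientation: [0.004, 0.716, 0.698, -0.001]
wrist_force: [0.0, 0.3, -0.3]
finger_gap: 0.007
```

Call:
send_rows(jaw=[1, 1, 1, 1, 1, 1, 1, 1], offset=[[0, 0.15, 0], [0, 0.15, 0], [0, 0.15, 0], [0, 0.15, 0], [0, 0.15, 0], [0, 0.1, 0], [0, 0, 0], [0, 0, 0]], turn=[[0, 0, 0], [0, 0, 0], [0, 0, 0], [0, 0, 0], [0, 0, 0], [0, 0, 0], [0, 0, 0], [0, 0, 0]])

```text
time_s: 33.33
tool_pos: [0.4148, -0.2349, 0.1178]
orientation: [0.005, 0.716, 0.698, -0.001]
wrist_force: [0.8, -0.6, -0.2]
finger_gap: 0.003
```

```bash
python3 -c "
from pan import *
go(*pt(-.012,.03),.113,88.6);go(*pt(-.062,-.054),.17,88.6)"
```

```text
t 33.33 pos [ 0.4148 -0.2349  0.1178] head 88.5 gap 0.003 F [ 0.8 -0.6 -0.2] | turn [ 0.05  0.09 -0.01] | shift after turn [ 0.043 -0.106  0.08 ] n>=0.1
t 33.33 pos [ 0.4148 -0.2349  0.1178] head 88.5 gap 0.003 F [ 0.8 -0.6 -0.2] | turn [ 0.05  0.09 -0.01] | shift after turn [-1.357 -0.939 -0.87 ] n>=1.4
```

Call:
send_rows(jaw=[1, 1, 1, 1, 1, 1, 1, 1, 1], offset=[[0, -0.4, 0], [0, -0.5, 0], [0, 0, -0.5], [0, 0, -0.4], [-0.5, 0, 0], [-0.5, 0, 0], [-0.36, 0, 0], [0, 0, 0], [0, 0, 0]], turn=[[0, 0.09, 0], [0, 0, 0], [0, 0, 0], [0, 0, 0], [0, 0, 0], [0, 0, 0], [0, 0, 0], [0, 0, 0], [0, 0, 0]])

```text
time_s: 34.45
tool_pos: [0.3546, -0.3159, 0.1731]
orientation: [0.002, 0.717, 0.697, 0.002]
wrist_force: [0.3, -0.7, -0.0]
finger_gap: 0.008
```

```bash
python3 -c "
from pan import *
look('p2.png');go(*pt(-.062,-.053),.116,88.6)"
```

```text
y -0.15 [0.044  0.0606] 262
y -0.10 [-0.0558  0.0594] 2588
y -0.05 [-0.0568  0.0593] 3831
y 0.00 [-0.057  0.059] 4882
y 0.05 [-0.0572  0.0589] 6071
y 0.10 [-0.0575  0.0588] 1595
y range [-0.1516  0.0945]
sw 1 ball px 793 local x,y,z 0.0227 0.0308 0.1139
sw 2 ball px 648 local x,y,z 0.0228 -0.01 0.114
sw 3 ball px 528 local x,y,z -0.0236 -0.0508 0.1141
sw 4 ball px 323 local x,y,z -0.0235 -0.0902 0.1123
t 34.50 pos [ 0.3547 -0.3159  0.1731] head 88.5 gap 0.009 F [0.1 0.1 0.4] | turn [ 0.05 -0.01 -0.02] | shift after turn [0.035 0.03  0.952] n>=1.0
```

Switch 1 is on. Same for switch 3.

Call:
send_rows(jaw=[1, 1, 1, 1, 1], offset=[[0.03, 0.02, 0.3], [0, 0, 0.3], [0, 0, 0.25], [0, 0, 0.08], [0, 0, 0]], turn=[[0, 0, 0], [0, 0, 0], [0, 0, 0], [0, 0, 0], [0, 0, 0]])

```text
time_s: 35.12
tool_pos: [0.3569, -0.3108, 0.1169]
orientation: [0.002, 0.715, 0.699, 0.002]
wrist_force: [0.0, 0.7, 0.1]
finger_gap: 0.007
```

```bash
python3 -c "
from pan import *
go(*pt(-.009,-.053),.116,88.6)"
```

```text
t 35.12 pos [ 0.3569 -0.3108  0.1169] head 88.6 gap 0.007 F [0.  0.7 0.1] | turn [ 0.06 -0.    0.01] | shift after turn [-0.052  0.878  0.015] n>=0.9
```

Call:
send_rows(jaw=[1, 1, 1, 1, 1, 1, 1, 1], offset=[[-0.05, 0.15, 0], [0, 0.15, 0], [0, 0.15, 0], [0, 0.15, 0], [0, 0.15, 0], [0, 0.12, 0], [0, 0.05, 0], [0, 0, 0]], turn=[[0, 0, 0], [0, 0, 0], [0, 0, 0], [0, 0, 0], [0, 0, 0], [0, 0, 0], [0, 0, 0], [0, 0, 0]])

```text
time_s: 36.12
tool_pos: [0.4168, -0.3157, 0.1189]
orientation: [0.003, 0.715, 0.699, 0.002]
wrist_force: [0.2, -0.6, 0.1]
finger_gap: 0.006
```

Call:
send_rows(jaw=[1, 1, 1, 1, 1, 1, 1, 1], offset=[[0, -0.4, 0], [0, -0.5, 0], [0, 0, -0.5], [0, 0, -0.6], [0, 0, -0.5], [0, 0, 0], [0, 0, 0], [0, 0, 0]], turn=[[0, 0, 0], [0, 0, 0], [0, 0, 0], [0, 0, 0], [0, 0, 0], [0, 0, 0], [0, 0, 0], [0, 0, 0]])

```text
time_s: 37.12
tool_pos: [0.3585, -0.3132, 0.2145]
orientation: [0.001, 0.716, 0.698, 0.002]
wrist_force: [-0.0, 0.2, -0.4]
finger_gap: 0.003
```

```bash
python3 -c "
from pan import *
look('p3.png')
moulds('top',.08,f='top3.png'); moulds('top',.05)
go(*pt(0,.125),.22,28.6+90)"
```

```text
y -0.15 [-0.0198  0.0601] 832
y -0.10 [-0.0569  0.0595] 2346
y -0.05 [-0.0571  0.0594] 2798
y 0.00 [-0.0572  0.0591] 3555
y 0.05 [-0.0566  0.0591] 4309
y 0.10 [-0.0575  0.0592] 3276
y range [-0.1519  0.1085]
sw 1 ball px 508 local x,y,z 0.023 0.0308 0.1141
sw 2 ball px 438 local x,y,z 0.0232 -0.0101 0.1142
sw 3 ball px 375 local x,y,z 0.0234 -0.0511 0.1141
sw 4 ball px 331 local x,y,z -0.0231 -0.092 0.1139
top px (280, 182, 32, 23) ctr [650.7 115.2] size [58. 82.] long ang 90.2 ztop 0.080
t 37.27 pos [ 0.3586 -0.3133  0.2149] head 88.6 gap 0.004 F [-0.2  0.2  0.7] | turn [ 0.05 -0.   -5.  ] | shift after turn [ 2.061  2.344 -0.086] n>=2.3
```

View pics/top3.png

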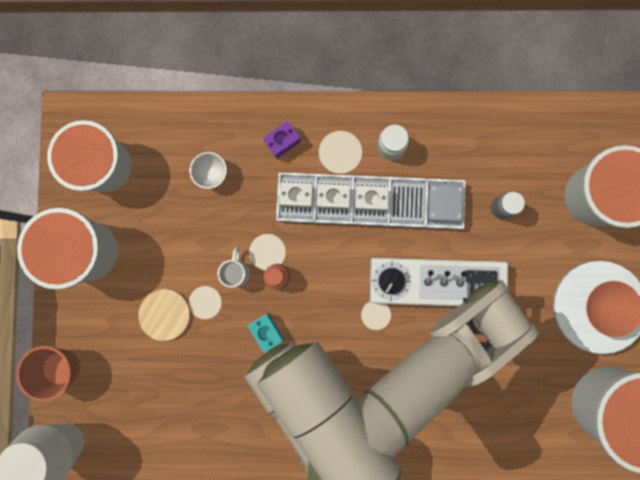

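Moulds sit in bays 1–3, switches 1, 2 and 3 are on, and no other moulds are left on the table. Now a look at the dial.

Call:
send_rows(jaw=[0.3, 0.3, 0.3, 0.3, 0.3], offset=[[0.5, 0.5, 0], [0.5, 0.5, 0], [0.4, 0, 0], [0, 0, 0], [0, 0, 0]], turn=[[0, 0, 0], [0, 0, 0], [0, 0, 0], [0, 0, 0], [0, 0, 0]])

```text
time_s: 37.9
tool_pos: [0.4221, -0.2294, 0.2136]
orientation: [-0.0, 0.716, 0.698, 0.002]
wrist_force: [1.0, -0.2, -0.2]
finger_gap: 0.548
```

```bash
cat > dial.py <<'E'
from pan import *
def dial(f):
    p,d,m,C=grab("wrist"); P=cloud(d,m,C); z=P[...,2]
    lx=(P[...,:2]-c)@X; ly=(P[...,:2]-c)@Y; r=np.hypot(lx,ly-.125)
    print("disc z",np.nanmedian(z[(r<.034)&(r>.02)&(z<.085)]).round(4),"zmax",np.nanpercentile(z[r<.03],98).round(4))
    zt=np.nanpercentile(z[r<.03],90)
    s=(abs(z-zt)<.004)&(r<.045); Q=np.stack([lx[s],ly[s]],1).astype(np.float32)*1000; R=cv2.minAreaRect(Q); b=cv2.boxPoints(R); L=max((b[1]-b[0],b[2]-b[1]),key=np.linalg.norm)
    print("bar ctr(local)",np.round(R[0],1),np.round(R[1],1),"ang local %.1f"%(np.degrees(np.arctan2(L[1],L[0]))%180),"zt",zt.round(4))
    g=cv2.cvtColor(p,cv2.COLOR_BGR2GRAY); s&=g>130
    if s.any(): print("pointer local angle %.1f (click k: 180-30k)"%np.degrees(np.arctan2(np.nanmedian(ly[s])-.125,np.nanmedian(lx[s]))),s.sum())
    cv2.imwrite("pics/"+f,p)
E
python3 -c "
from dial import *
dial('d1.png');go(*pt(0,.125),.16,148.6)"
```

```text
disc z 0.071 zmax 0.1063
bar ctr(local) [  1.5 126. ] [16. 66.] ang local 150.2 zt 0.1055
pointer local angle 145.5 (click k: 180-30k) 259
t 37.95 pos [ 0.4221 -0.2295  0.2136] head 88.5 gap 0.597 F [-0.2  0.2  0.8] | turn [ 4.000e-02 -1.000e-02 -1.002e+01] | shift after turn [0.788 1.317 0.893] n>=1.3
```

View pics/d1.png

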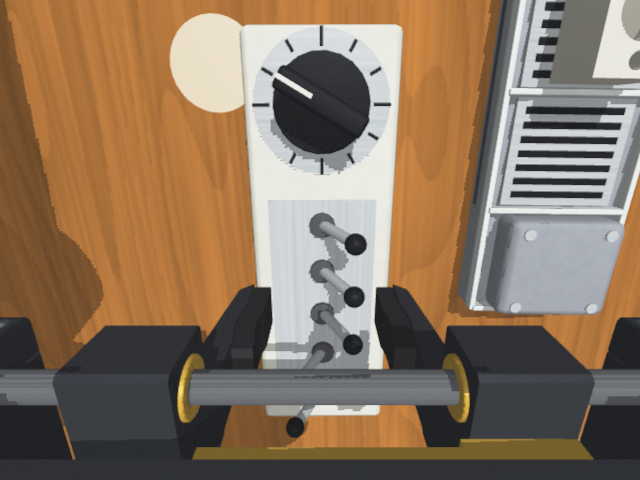

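Dial: bar at 150.2° local, so click 1, with its top at z = 0.1055. Turning the tool to 148.6°, then over the dial.

Call:
send_rows(jaw=[0.3, 0.3, 0.3, 0.3, 0.3, 0.3, 0.3, 0.3, 0.3, 0.3, 0.3, 0.3, 0.3, 0.3, 0.3], offset=[[0, 0, 0], [0, 0, 0], [0, 0, 0], [0, 0, 0], [0, 0, 0], [0, 0, 0], [0, 0, 0], [0, 0, 0], [0, 0, 0], [0, 0, 0], [0.4, 0.65, 0], [0.4, 0.65, 0], [0, 0, 0.4], [0, 0, 0.3], [0, 0, 0]], turn=[[0, 0, -1], [0, 0, -1], [0, 0, -1], [0, 0, -1], [0, 0, -1], [0, 0, -1], [0, 0, -1], [0, 0, -1], [0, 0, -1], [0, 0, -1], [0, 0, 0], [0, 0, 0], [0, 0, 0], [0, 0, 0], [0, 0, 0]])

```text
time_s: 39.83
tool_pos: [0.417, -0.1492, 0.1701]
orientation: [0.002, 0.264, 0.965, 0.001]
wrist_force: [0.7, -0.4, 0.0]
finger_gap: 0.701
```

```bash
python3 -c "
from pan import *
go(*pt(.001,.1255),.09,148.6)"
```

```text
t 39.83 pos [ 0.417  -0.1492  0.1701] head 149.4 gap 0.701 F [ 0.7 -0.4  0. ] | turn [0.03 0.03 0.14] | shift after turn [0.008 0.234 1.335] n>=1.3
```

Call:
send_rows(jaw=[0.3, 0.3, 0.3, 0.3, 0.3, 0.3], offset=[[0, 0.23, 0], [0, 0, 0.4], [0, 0, 0.4], [0, 0, 0.3], [0, 0, 0], [0, 0, 0]], turn=[[0, 0, 0.14], [0, 0, 0], [0, 0, 0], [0, 0, 0], [0, 0, 0], [0, 0, 0]])

```text
time_s: 40.58
tool_pos: [0.4268, -0.1422, 0.1073]
orientation: [0.005, 0.273, 0.962, -0.0]
wrist_force: [-0.1, -0.0, -0.3]
finger_gap: 0.698
```

```bash
python3 -c "
from pan import *
go(*pt(.001,.1255),.09,148.6)"
```

```text
t 40.58 pos [ 0.4268 -0.1422  0.1073] head 148.3 gap 0.698 F [-0.1 -0.  -0.3] | turn [ 0.02  0.1  -0.06] | shift after turn [0.087 0.048 0.289] n>=0.3
```

Call:
send_rows(jaw=[0.3, 0.3, 0.3, 0.3], offset=[[0.08, 0.05, 0], [0, 0, 0.15], [0, 0, 0.1], [0, 0, 0]], turn=[[0, 0.1, -0.06], [0, 0, 0], [0, 0, 0], [0, 0, 0]])

```text
time_s: 41.08
tool_pos: [0.4247, -0.1372, 0.0927]
orientation: [0.001, 0.27, 0.963, 0.001]
wrist_force: [0.0, 0.8, 0.5]
finger_gap: 0.699
```

```bash
python3 -c "
from pan import *
go(*pt(.001,.1255),.09,148.6)"
```

```text
t 41.08 pos [ 0.4247 -0.1372  0.0927] head 148.6 gap 0.699 F [0.  0.8 0.5] | turn [0.02 0.02 0.01] | shift after turn [ 0.014 -0.005  0.045] n>=0.0
```

Call:
send_rows(jaw=[0.95, 0.95, 0.95, 0.95, 0.95, 0.95, 0.95, 0.95], offset=[[0.01, 0, 0.03], [0, 0, 0], [0, 0, 0], [0, 0, 0], [0, 0, 0], [0, 0, 0], [0, 0, 0], [0, 0, 0]], turn=[[0, 0, 0], [0, 0, 0], [0, 0, 0], [0, 0, 0], [0, 0, 0], [0, 0, 0], [0, 0, 0], [0, 0, 0]], newtons=30)

```text
time_s: 42.08
tool_pos: [0.424, -0.1376, 0.091]
orientation: [0.001, 0.27, 0.963, -0.0]
wrist_force: [-0.2, -1.0, 0.6]
finger_gap: 0.175
```

Call:
send_rows(jaw=[0.95, 0.95, 0.95, 0.95, 0.95], offset=[[0, 0, 0], [0, 0, 0], [0, 0, 0], [0, 0, 0], [0, 0, 0]], turn=[[0, 0, 0.8], [0, 0, 0.8], [0, 0, 0.8], [0, 0, 0.8], [0, 0, 0]])

```text
time_s: 42.7
tool_pos: [0.4239, -0.1377, 0.091]
orientation: [0.001, 0.431, 0.902, -0.0]
wrist_force: [-1.0, -1.1, -0.7]
finger_gap: 0.178
```

```bash
python3 -c "
from pan import *
go(*pt(.001,.1255),.091,-1.4)
s=telemetry.sense();print(s['torque'],s['joints'])"
```

```text
t 42.70 pos [ 0.4239 -0.1377  0.091 ] head 129.0 gap 0.178 F [-1.  -1.1 -0.7] | turn [3.000e-02 1.000e-02 2.173e+01] | shift after turn [-0.    -0.012  0.001] n>=0.0
[-0.06754269 -0.05630323 -0.02666175] [-5.78008571e-01  3.55570448e-01  1.92217367e+00 -3.19668832e-04
  8.61496487e-01 -1.25795434e+00]
```

Call:
send_rows(jaw=[0.95, 0.95, 0.95, 0.95, 0.95, 0.95, 0.95, 0.95, 0.95, 0.95, 0.95, 0.95, 0.95, 0.95, 0.95, 0.95], offset=[[0, 0, 0], [0, 0, 0], [0, 0, 0], [0, 0, 0], [0, 0, 0], [0, 0, 0], [0, 0, 0], [0, 0, 0], [0, 0, 0], [0, 0, 0], [0, 0, 0], [0, 0, 0], [0, 0, 0], [0, 0, 0], [0, 0, 0], [0, 0, 0]], turn=[[0, 0, 0.9], [0, 0, 0.9], [0, 0, 0.9], [0, 0, 0.9], [0, 0, 0.9], [0, 0, 0.9], [0, 0, 0.9], [0, 0, 0.9], [0, 0, 0.9], [0, 0, 0.9], [0, 0, 0.9], [0, 0, 0.9], [0, 0, 0.9], [0, 0, 0.9], [0, 0, 0.9], [0, 0, 0]])

```text
time_s: 44.7
tool_pos: [0.4232, -0.1378, 0.091]
orientation: [0.001, 0.916, 0.402, -0.001]
wrist_force: [-1.1, -0.9, 0.5]
finger_gap: 0.18
```

```bash
python3 -c "
from pan import *
go(*pt(.001,.1255),.091,-1.4)"
```

```text
t 44.70 pos [ 0.4232 -0.1378  0.091 ] head 47.4 gap 0.180 F [-1.1 -0.9  0.5] | turn [0.03 0.02 8.14] | shift after turn [ 0.011 -0.014  0.001] n>=0.0
```

Call:
send_rows(jaw=[0.95, 0.95, 0.95, 0.95, 0.95, 0.95, 0.95, 0.95, 0.95, 0.95, 0.95], offset=[[0, 0, 0], [0, 0, 0], [0, 0, 0], [0, 0, 0], [0, 0, 0], [0, 0, 0], [0, 0, 0], [0, 0, 0], [0, 0, 0], [0, 0, 0], [0, 0, 0]], turn=[[0, 0, 0.9], [0, 0, 0.9], [0, 0, 0.9], [0, 0, 0.9], [0, 0, 0.9], [0, 0, 0.9], [0, 0, 0.9], [0, 0, 0.9], [0, 0, 0.7], [0, 0, 0], [0, 0, 0]])

```text
time_s: 46.08
tool_pos: [0.423, -0.1374, 0.091]
orientation: [0.001, 1.0, 0.006, -0.001]
wrist_force: [-0.5, -0.3, -1.3]
finger_gap: 0.176
```

```bash
python3 -c "
from pan import *
go(*pt(.001,.1255),.091,-1.4)"
```

```text
t 46.08 pos [ 0.423  -0.1374  0.091 ] head 0.7 gap 0.176 F [-0.5 -0.3 -1.3] | turn [0.03 0.01 0.35] | shift after turn [ 0.014 -0.008  0.001] n>=0.0
```

Call:
send_rows(jaw=[0.95, 0.95, 0.5, 0.5, 0.5, 0.5, 0.5, 0.5, 0.5, 0.5], offset=[[0, 0, 0], [0, 0, 0], [0, 0, 0], [0, 0, 0], [0, 0, 0], [0, 0, 0], [0, 0, -0.4], [0, 0, -0.7], [0, 0, -0.7], [0, 0, -0.5]], turn=[[0, 0, 0.35], [0, 0, 0], [0, 0, 0], [0, 0, 0], [0, 0, 0], [0, 0, 0], [0, 0, 0], [0, 0, 0], [0, 0, 0], [0, 0, 0]])

```text
time_s: 47.32
tool_pos: [0.4224, -0.1364, 0.2314]
orientation: [-0.0, 1.0, -0.012, -0.003]
wrist_force: [0.5, 0.5, -1.1]
finger_gap: 0.499
```

```bash
python3 -c "
from pan import *
go(.32,-.16,.3,0)
s=telemetry.sense();print(s['joints'])"
```

```text
t 47.33 pos [ 0.4224 -0.1364  0.2314] head -1.3 gap 0.499 F [ 0.5  0.5 -1.1] | turn [-0.    0.05 -0.22] | shift after turn [-1.707  0.394 -1.144] n>=1.7
[-0.57587602  0.15556385  1.75615303 -0.00289794  1.23442039  1.01940867]
```

Call:
send_rows(jaw=[0.5, 0.5, 0.5, 0.5, 0.5, 0.5, 0.5], offset=[[-0.5, 0.5, -0.4], [-0.5, 0.5, -0.4], [-0.4, 0.5, -0.3], [0, 0.5, 0], [0, 0.5, 0], [0, 0, 0], [0, 0, 0]], turn=[[0, 0, 0], [0, 0, 0], [0, 0, 0], [0, 0, 0], [0, 0, 0], [0, 0, 0], [0, 0, 0]])

```text
time_s: 48.2
tool_pos: [0.3327, -0.2876, 0.3027]
orientation: [0.002, 1.0, -0.011, -0.001]
wrist_force: [-0.2, 0.9, 0.8]
finger_gap: 0.497
```

```bash
python3 -c "
from dial import *
dial('d2.png');look('p4.png')
print('top');moulds('top',.08,f='top4.png');moulds('top',.05);look('tp4.png','top')
go(.3,-.3,.3)"
```

```text
disc z 0.0712 zmax 0.1064
bar ctr(local) [  1.4 124.9] [65.4 17.1] ang local 0.1 zt 0.1055
pointer local angle 2.3 (click k: 180-30k) 157
y -0.15 [-0.0561  0.0608] 1991
y -0.10 [-0.0562  0.0606] 1946
y -0.05 [-0.0564  0.0603] 2000
y 0.00 [-0.0564  0.0601] 2184
y 0.05 [-0.0567  0.0598] 2320
y 0.10 [-0.0569  0.0596] 1575
y 0.15 [-0.0571  0.0595] 1066
y range [-0.1769  0.1778]
sw 1 ball px 283 local x,y,z 0.0245 0.0298 0.1144
sw 2 ball px 274 local x,y,z 0.0245 -0.0113 0.1144
sw 3 ball px 277 local x,y,z 0.0247 -0.0526 0.1142
sw 4 ball px 244 local x,y,z -0.0217 -0.0941 0.1142
sw 5 ball px 251 local x,y,z -0.0216 -0.1354 0.1141
bar ctr [  1.3 124.8] [16.6 65.7] ang 179.9 z 0.1045
top
top px (280, 182, 32, 24) ctr [649.4 115. ] size [59. 85.] long ang 87.5 ztop 0.080
y -0.15 [-0.0255  0.0591] 178
y -0.10 [-0.0449  0.0577] 201
y -0.05 [-0.0597  0.0586] 258
y 0.00 [-0.0586  0.0596] 280
y 0.05 [-0.0574  0.0582] 295
y 0.10 [-0.0592  0.0595] 156
y 0.15 [-0.0582  0.0579] 172
y range [-0.1792  0.178 ]
sw 1 ball px 15 local x,y,z 0.022 0.0312 0.1159
sw 2 ball px 16 local x,y,z 0.0231 -0.0113 0.1146
sw 3 ball px 16 local x,y,z 0.0232 -0.0525 0.1162
sw 4 ball px 20 local x,y,z -0.0233 -0.096 0.1154
sw 5 ball px 12 local x,y,z -0.0209 -0.1371 0.1182
bar ctr [-1.000e-01  1.239e+02] [16.2 64.4] ang 179.1 z 0.1062
t 48.45 pos [ 0.3329 -0.2878  0.303 ] head -1.2 gap 0.497 F [-0.6  0.7 -0. ] | turn [-0.  0.  0.] | shift after turn [-0.543  0.215  0.051] n>=0.5
```

View pics/d2.png

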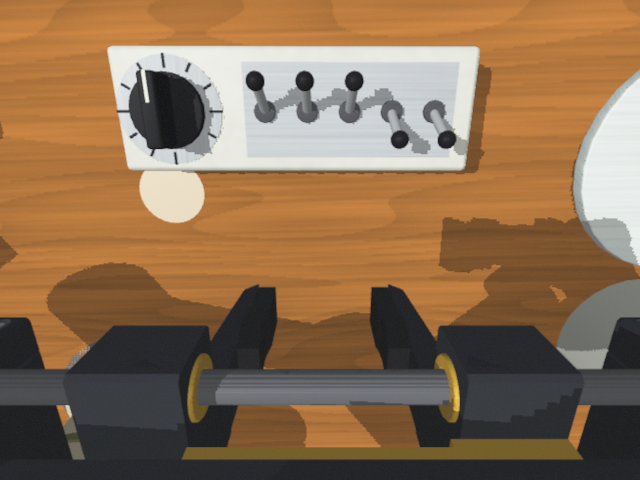

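View pics/top4.png

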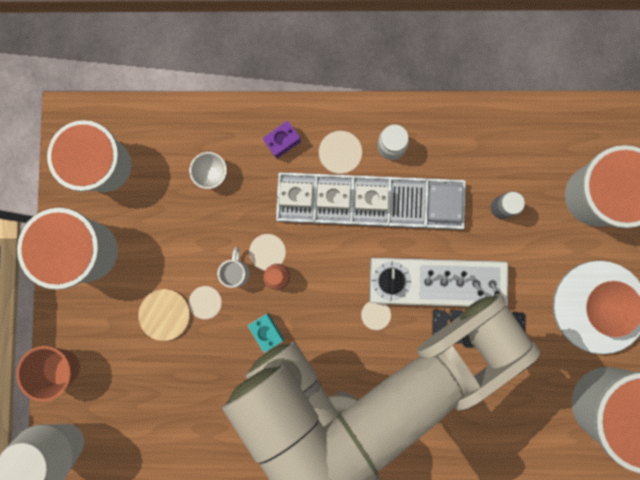

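```bash
python3 -c "
from h import *
print(workorder.close_job())"
```

```text
the job is handed in; nothing more can be done
None
```

I carried out the whole job and handed it in at about 48 s of robot time; the hand-in reported no verdict.

- **Moulds:** There were three, and they are in bays 1, 2 and 3 (bay 5 is the blanked one). Each was lowered onto its grille and released, hollow up. In the close camera view, mould 3 measured within 2 mm of its bay centre and square. Mould 1's overhead reading agreed to about 2 mm and square. Mould 2 was only partly in frame, but what showed lined up.
- **Switches:** The last check read 1, 2 and 3 on, and 4 and 5 off.
- **Timer dial:** I turned it clockwise last, from click 1 to click 6 (two per mould). The bar read within 1° of that click after release, in both the overhead and wrist views.
- **Everything else:** In the last overhead view the other objects and the coloured look-alikes were where they started, and the gripper was clear of everything.

The overhead and wrist cameras disagreed by 2–3 mm along y on the moulds, so I used the wrist camera for both picking up and placing. I saw no mould being knocked, and every grasp and placing worked first time.

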